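# Lay a sample bottle in the labelling jig and hold it into the corner

### The job

Lay the upright square sample bottle on its side on the bed of the labelling jig, its base against the end stop and its cap pointing to the open end. Then press it with one diagonal push, down and towards the long fence, so that it bears firmly on fence and bed at once, and finish while still holding it pressed there, ready for its label to be written. Leave the other things on the table where they are.

Things in the scene. Friction and masses are not known exactly. Their poses are not given: they have to be found in the camera images.
- bottle: Square white plastic bottle, paper label, round white cap, 0.1 to 0.2 kg, standing upright at the start, the tallest of three loose vessels on the right. Body 46 x 46 mm, 98 mm tall, then a sloping shoulder and a cap 32 mm across, its top 130 mm above the base. Origin at the centre of its base (underside), z along its axis from base to cap, x and y square to its flat sides.
- jig: Bare metal labelling jig, fixed: base plate 190 x 220 mm with bed, fence and stop. Origin: centre of its underside, on the table. x across the bed to the fence (roughly away from the robot), y along the fence to the end stop (roughly robot's left), z up; -x and -y sides open. A bottle lying home has its axis at x +52, z +33 mm and its base at y +85 mm in this frame.
- bed: Flat aluminium bed of the jig, its top 10 mm above the table, from x = -80 to +75 mm and y = -100 to +100 mm in the jig's frame. Same origin and axes as the jig.
- fence: Long straight aluminium fence along the far (+x) edge of the bed, 15 mm thick, 200 mm long, its top 44 mm above the table (34 mm above the bed). Its inner face is at x = +75 mm in the jig's frame. Same origin and axes as the jig.
- stop: End stop, an aluminium wall across the left (+y) end of the bed, 15 mm thick, its top 44 mm above the table, its inner face at y = +85 mm in the jig's frame and running from x = -65 to +75 mm. Same origin and axes as the jig.
- jar: Bystander: round white jar with lid, 60 mm across, 75 mm tall, loose, on the right. Origin at the centre of its underside, z up.
- beaker: Bystander: open glass beaker, 64 mm across, 80 mm tall, loose, on the right. Origin at the centre of its underside, z up.
- dish: Bystander: clear flat round dish 90 mm across, 16 mm tall, loose, beyond the jig. Origin at the centre of its underside.
- eraser: Bystander: dark rubber board eraser 50 x 24 x 14 mm, loose, on the left. Origin at the centre of its underside.
- slidebox: Bystander: cardboard box of slides 80 x 50 x 32 mm, loose, on the left. Origin at the centre of its underside.
Things that resemble listed ones, but are neither listed nor needed, are in the scene too. Leave any blue or purple look-alike of the bottle alone.

How it is judged:
On the way:
1. the bottle lies on its side on the bed (angle between bottle's own z axis and vertical between 1.45 and 1.69 rad and z of bottle in the frame of jig between 0.027 and 0.039 m and x of bottle in the frame of jig between -0.09 and 0.057 m and contact force between bottle and bed above 0.3 N), for 0.2 s.
At the end, for the whole second after the job is handed in: The bottle lies level on the bed (within 0.08 rad), parallel to the fence (0.06 rad) and flush to it (4 mm), base within 10 mm of the end stop, at rest, with the fingers pressing on it by more than 3 N, the fence loaded by more than 2 N and the bed by more than 4 N, throughout the last second (angle between bottle's own z axis and vertical between 1.49 and 1.65 rad and angle between the z axis of bottle and the y axis of jig, either way round below 0.06 rad and x of bottle in the frame of jig between 0.048 and 0.056 m and y of bottle in the frame of jig above 0.075 m and z of bottle in the frame of jig below 0.037 m and contact force between bottle and fence above 2 N and contact force between bottle and bed above 4 N and contact force between the fingers and bottle above 3 N and linear speed of bottle below 0.02 m/s); the arm keeps its last pose, push and grip.
It fails at once if the jar is shifted by more than 3 cm or tipped (distance of jar from where it was at the start of the episode above 0.03 m or angle between jar's own z axis and vertical above 0.5 rad).
It fails at once if the beaker is shifted by more than 3 cm or tipped (distance of beaker from where it was at the start of the episode above 0.03 m or angle between beaker's own z axis and vertical above 0.5 rad).
It fails at once if the dish is shifted by more than 3 cm or tipped (distance of dish from where it was at the start of the episode above 0.03 m or angle between dish's own z axis and vertical above 0.5 rad).
It fails at once if the eraser is shifted by more than 3 cm or tipped (distance of eraser from where it was at the start of the episode above 0.03 m or angle between eraser's own z axis and vertical above 0.5 rad).
It fails at once if the slidebox is shifted by more than 3 cm or tipped (distance of slidebox from where it was at the start of the episode above 0.03 m or angle between slidebox's own z axis and vertical above 0.5 rad).
It also fails if it takes over 61 s, if anything falls off the work surface, if the arm or the gripper's body presses on something with over 40 N, if the wrist force passes 120 N, or if a joint passes its speed limit or range.

### The arm

A 6-joint arm with a two-finger parallel gripper is mounted at the origin on the work surface. World frame = base frame: x ahead of the robot, y to its left, z up, the work surface at z = 0. Lengths are in m, angles in rad, forces in N, time in s.
With the tool pointing down it reaches from about 0.4 to 0.825 m from the base axis. Payload 7 kg.
Tool frame: the origin (TCP) lies on the centre line of the jaws, within the pads' length; the fingertips stand 25 mm ahead of it and the grasp point (between the pads) lies 6 mm ahead of it; z points along the fingers, y is the direction in which the jaws open and shut (so a half turn about z gives the same grasp; the last joint's range is limited). The gripper opens to 88 mm and grips with 3 to 60 N. Pads are 19 mm wide; open, the fingers measure 130 mm over their backs; the gripper's body (78 mm by 193 mm) begins 47 mm behind the grasp point.
Start: joints at [-1.027, 0.359, 0.012, 0, -1.224, -0.288], TCP at [0.171, -0.653, 0.252] pointing down, gripper open.
Joint ranges: [-3.07, 3.07], [-1.43, 2.12], [-1.02, 1.25], [-3.03, 1.67], [-3.05, -0], [-3.03, 3.03]. Speed limits (rad/s): [2.39, 2.39, 3.01, 3.14, 3.14, 3.14].

### API

Orientations are given as [roll, pitch, yaw] about the fixed x, y, z axes, in that order (R = Rz(yaw) Ry(pitch) Rx(roll)).
In Python, from station import * gives the robot as it stands. The module is installed in compiled form; this text tells all that it offers.
- The arm moves only by the tool step_arm, never from a script. Its argument "commands" is text: rows parted by semicolons, each of 6 numbers parted by spaces: the shift along the tool's x, y, z in mm, then the turn, a rotation vector about the tool's x, y, z in rad. A call has 1 to 8 rows; each row shifts and turns the commanded pose from where the row before left it, along the tool's axes as they then stand; what a row does not reach is not made up. A row lasts 1/8 s, in which the tool goes at most 62.5 mm and 10.7 degrees, less where a joint would pass 70% of its speed; a pose out of reach is approached as far as the arm can. A call is refused whole if a number of a shift passes 62.5 or a number of a turn 0.188, either way. A call with a gripper value outside its range is refused whole. "jaw" is the finger opening in mm, from 0 to 87.6, set as the call begins (left out, the last holds). The fingers move at their own pace and stop on an object; "grip_force" is the grip in N (left out, the last holds). Time passes only in rows, so rows that do not move let the fingers close. It gives the time, the measured TCP pose, the force and the opening at its end, in the units of the state.
- get_state(): the state, without advancing time (a new reading comes with each control period).
- grab_frame(name): name is "scene" or "side" or "wrist"; returns a dict with "frame" (420x560x3 uint8, red, green, blue), "fovy" (degrees; the focal length in pixels is half the picture's height over the tangent of half this angle, whatever the lens; pixels are square), "cx", "cy" (the principal point, pixels), "rvec" (rotation vector, rad) and "tvec" (3), from world to camera coordinates, as OpenCV has them; the wrist camera has in their place "tool_from_camera" (4x4, takes a point from camera to tool coordinates, whose origin is the TCP and whose axes are the flange's). Camera axes: x right, y down, z forward; pixel columns grow to the right and rows downward; lengths in m; the calibration is good to about 2 mm. A picture is of the moment at which its call begins: read the wrist's pose just before it. There is no depth.
- job_done(): hands the job in, once; it reports no verdict.
Trained networks look in a picture, given as the dict that the camera call returned (one of the last four; its "shot" number tells which), for a name from the list of things; names that differ only in an ending like _2 or _b are one class to them, and where a whole thing is asked for, a point or a joint stands for the part that bears it (a point fixed in the world has none). Each returns a list of dicts, best first, with "conf" (0 to 1); they miss things now and then, are a little off and sometimes report something else, mostly with a low value. They report only what shows in the picture. A call takes as long as a camera call. They do not tell look-alikes from the thing itself.
- recognise(picture, name): "pixel" ([column, row] in pixels, amid what is visible of it).
The state is a dict: "t": time; "q": joint angles; "qd": joint speeds; "joint_efforts": joint torques, N m; "eef_pos": TCP position; "ee_rot": TCP orientation; "force": force on the tool from outside, world axes, zero at the start; "moment": the same for the moment, N m; "width": finger opening in m.
Only numpy, scipy, OpenCV 4.12 (cv2) and the standard library are available. Lean on these libraries where they do the work, as an engineer would, in place of code of your own. Each camera call takes 0.05 s, during which the arm holds its last target.

## Working session

There is one attempt and no reset: what is moved stays moved. The work goes in short steps, Python scripts to look and compute and a tool call to move; the robot and the scene stay as the last step left them, time stands still between calls to the robot, and variables do not carry over. Pictures are saved under pics/ and viewed, and the job is handed in when it is done.

Besides the shell and the picture viewer there is one more tool, called after ">>>" in YAML: its name, and indented under it one key for each argument. step_arm: Moves the arm, as the interface text tells. Its arguments: {"type":"object","properties":{"commands":{"type":"string"},"jaw":{"type":"number"},"grip_force":{"type":"number"}},"required":["commands"]}

```bash
mkdir -p pics
cat > h.py <<'E'
from station import *
import numpy as np, cv2
from scipy.spatial.transform import Rotation as R
def save(d,n): cv2.imwrite('pics/'+n,d['frame'][:,:,::-1])
def cam(d):
    f=d['frame'].shape[0]/2/np.tan(np.radians(d['fovy'])/2)
    K=np.array([[f,0,d['cx']],[0,f,d['cy']],[0,0,1]])
    return K
def proj(d,P):
    return cv2.projectPoints(np.atleast_2d(np.array(P,float)),np.array(d['rvec'],float),np.array(d['tvec'],float),cam(d),None)[0][:,0]
def onplane(d,px,z):
    K=cam(d);Rm=cv2.Rodrigues(np.array(d['rvec'],float))[0];t=np.array(d['tvec'],float).ravel()
    c=-Rm.T@t; r=Rm.T@np.linalg.solve(K,[px[0],px[1],1.])
    return c+r*(z-c[2])/r[2]
E
python3 - <<'E'
from h import *
print(get_state())
for n in ['scene','side','wrist']:
    d=grab_frame(n); save(d,n+'0.png')
    print(n,{k:v for k,v in d.items() if k!='frame'})
    for o in ['bottle','jig','jar','beaker','dish','eraser','slidebox']:
        print(o,[(np.round(r['pixel']),round(r['conf'],2)) for r in recognise(d,o)][:4])
E
```

```text
{'t': 0.0, 'q': array([-1.02692319e+00,  3.59409537e-01,  1.10750130e-02, -3.48266953e-04,
       -1.22410379e+00, -2.88106402e-01]), 'qd': array([ 1.17502747e-03, -6.22751539e-05, -7.77829801e-04, -1.28929603e-03,
        9.34027447e-04,  6.37617296e-04]), 'joint_efforts': array([ 2.91819691e-03, -5.82720423e+01,  2.93063146e+01,  6.99763834e+00,
        6.72334674e-03, -1.74332413e-04]), 'eef_pos': array([ 0.17063736, -0.65261938,  0.25061538]), 'ee_rot': array([ 3.13992531e+00, -1.52697270e-04, -2.88594440e+00]), 'force': array([-0.09936479,  0.29171801, -0.34523474]), 'moment': array([-0.0315182 ,  0.024397  , -0.04003138]), 'width': 0.08747025391067292}
scene {'fovy': 44.26970192774629, 'cx': 282.8444342339804, 'cy': 213.7534249045722, 'rvec': array([ 2.05829294,  1.21642293, -0.54956127]), 'tvec': array([-0.29570712, -0.31826714,  1.75949653]), 'shot': 1}
bottle [(array([205., 248.]), 0.91), (array([145., 279.]), 0.79), (array([186., 281.]), 0.7)]
jig [(array([292., 222.]), 0.55)]
jar [(array([125., 253.]), 0.89)]
beaker [(array([178., 207.]), 0.57)]
dish [(array([287., 291.]),
[... 477 characters left out ...]
 [(array([362., 153.]), 0.59)]
beaker [(array([380., 185.]), 0.63)]
dish [(array([240., 194.]), 0.86)]
eraser [(array([311., 367.]), 0.96)]
slidebox [(array([216., 354.]), 0.87)]
wrist {'fovy': 68.71343854991828, 'cx': 277.93843287265696, 'cy': 209.9566038303817, 'tool_from_camera': array([[ 4.26776391e-04, -9.61324585e-01, -2.75417612e-01,
         7.51308940e-02],
       [ 9.99999548e-01,  1.76350750e-04,  9.34021194e-04,
         3.40293750e-04],
       [-8.49327434e-04, -2.75417886e-01,  9.61324226e-01,
        -1.33930291e-01],
       [ 0.00000000e+00,  0.00000000e+00,  0.00000000e+00,
         1.00000000e+00]]), 'shot': 3}
bottle []
jig []
jar []
beaker []
dish []
eraser []
slidebox []
```

View pics/scene0.png

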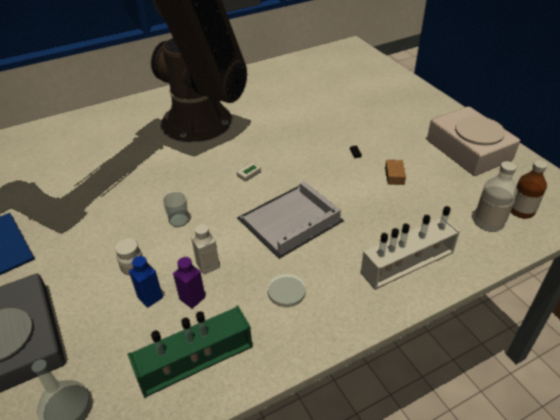

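View pics/side0.png

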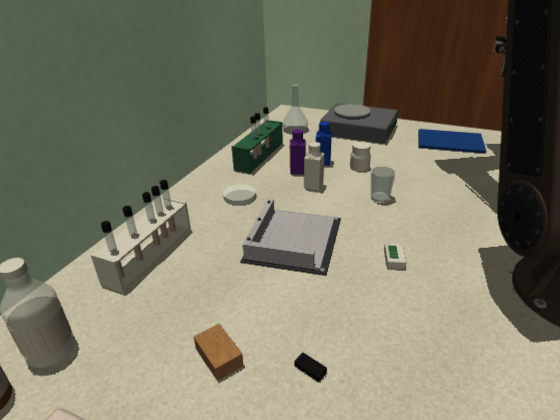

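View pics/wrist0.png

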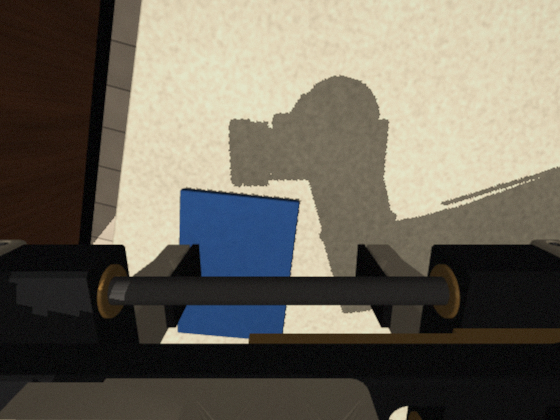

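The scene view shows the white bottle at (205,248). The purple one at (189,283) and the blue one at (145,279) are look-alikes. In the side view the white bottle is at (314,168). The jig is at (290,218) in scene and (290,240) in side. Next I'll enlarge the views to get corners.

Run:
```python
import cv2
a=cv2.imread('pics/scene0.png')
cv2.imwrite('pics/sc_jig.png',cv2.resize(a[175:260,230:350],None,fx=6,fy=6,interpolation=cv2.INTER_CUBIC))
cv2.imwrite('pics/sc_bot.png',cv2.resize(a[185:315,110:230],None,fx=4.5,fy=4.5,interpolation=cv2.INTER_CUBIC))
b=cv2.imread('pics/side0.png')
cv2.imwrite('pics/si_jig.png',cv2.resize(b[195:275,235:350],None,fx=6,fy=6,interpolation=cv2.INTER_CUBIC))
cv2.imwrite('pics/si_bot.png',cv2.resize(b[115:210,275:405],None,fx=6,fy=6,interpolation=cv2.INTER_CUBIC))
```

```text
(no output)
```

View pics/sc_jig.png

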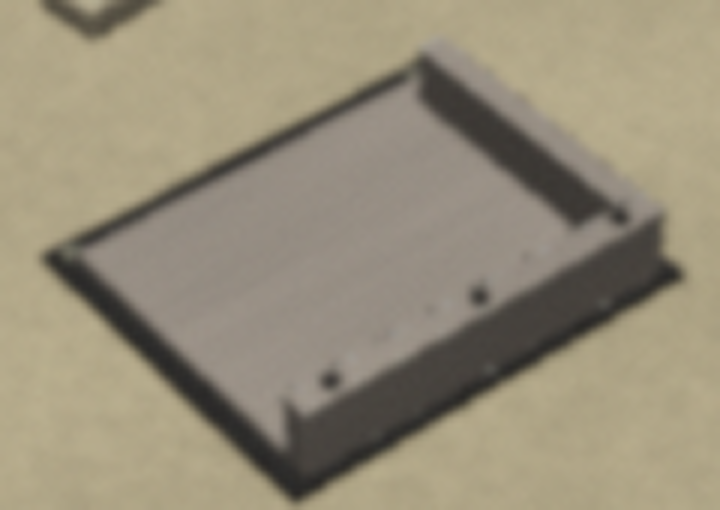

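View pics/sc_bot.png

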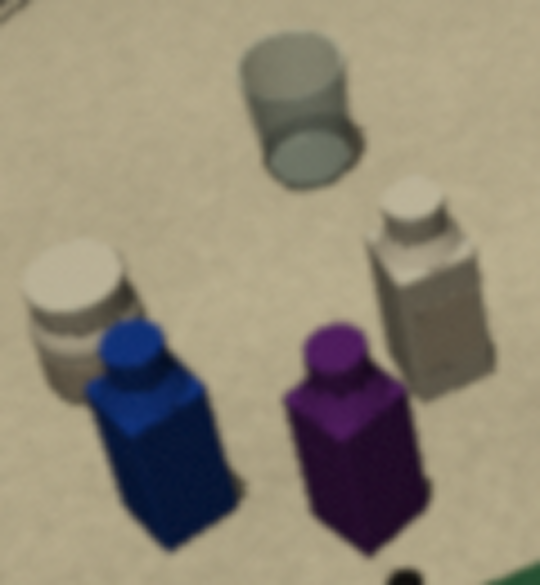

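View pics/si_jig.png

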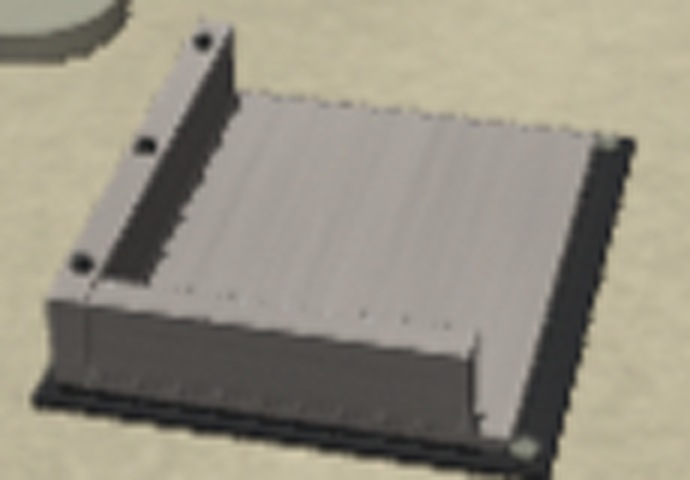

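View pics/si_bot.png

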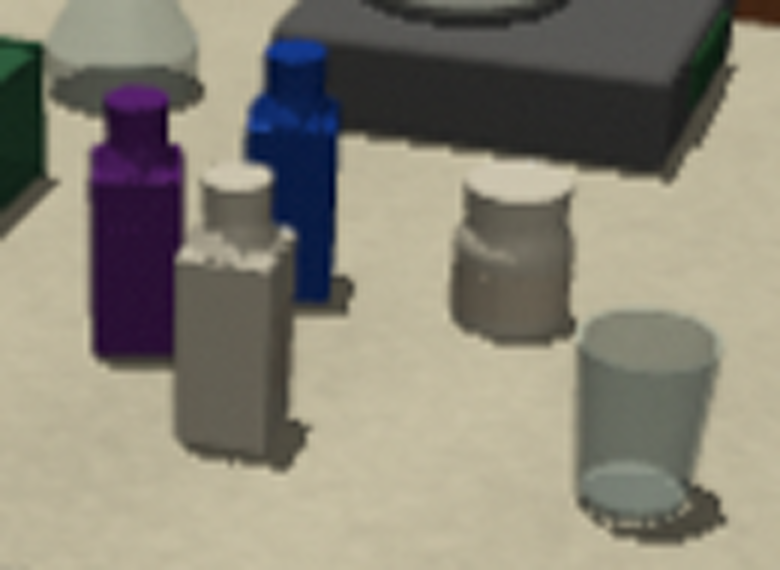

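```bash
cat > fit.py <<'E'
from h import *
from scipy.optimize import least_squares
def fitpose(obs,x0):
    # obs list of (cam, px, local)
    def T(p,l):
        c,s=np.cos(p[2]),np.sin(p[2]); l=np.array(l)/1000
        return [p[0]+c*l[0]-s*l[1],p[1]+s*l[0]+c*l[1],l[2]]
    def f(p):
        return np.concatenate([proj(d,T(p,l))[0]-np.array(px) for d,px,l in obs])
    r=least_squares(f,x0,loss='soft_l1')
    return r.x,f(r.x).reshape(-1,2)
E
python3 - <<'E'
from fit import *
S=grab_frame('scene');D=grab_frame('side')
s=lambda x,y:(x/6+230-.42,y/6+175-.42); d=lambda x,y:(x/6+235-.42,y/6+195-.42)
obs=[(S,s(305,418),(90,-100,44)),(S,s(288,398),(75,-100,44)),(S,s(660,212),(90,100,44)),(S,s(440,42),(-65,100,44)),(S,s(420,60),(-65,85,44)),
(S,s(45,258),(-95,-110,3)),(S,s(295,500),(95,-110,0)),(S,s(683,272),(95,110,0)),
(D,d(48,300),(90,100,44)),(D,d(472,352),(-65,100,44)),(D,d(35,402),(95,110,0)),(D,d(548,475),(-95,110,0)),(D,d(635,145),(-95,-110,3)),(D,d(205,22),(90,-100,44)),(D,d(232,28),(75,-100,44))]
c=onplane(S,(290,218),0);print(c)
p,r=fitpose(obs,[c[0],c[1],0]);print('jig',p.round(4));print(r.round(1).tolist())
for k in (S,D):
    o=[a for a in obs if a[0] is k]; print(fitpose(o,p)[0].round(4))
b=lambda x,y:(x/4.5+110-.4,y/4.5+185-.4); e=lambda x,y:(x/6+275-.42,y/6+115-.42)
print('scene cap',onplane(S,b(415,193),.13),'side cap',onplane(D,e(238,177),.13))
for px in [(427,400),(495,362)]: print('S base',onplane(S,b(*px),0).round(4))
for px in [(368,240),(405,285),(477,250)]: print('S sh',onplane(S,b(*px),.098).round(4))
for px in [(180,440),(265,455),(290,415)]: print('D base',onplane(D,e(*px),0).round(4))
for px in [(178,255),(270,270),(293,232)]: print('D sh',onplane(D,e(*px),.098).round(4))
print('jar S',onplane(S,b(75,275),.075),'D',onplane(D,e(520,182),.075))
print('purple capS',onplane(S,b(337,342),.13),'D',onplane(D,e(136,98),.13))
print('blue capS',onplane(S,b(132,340),.13),'D',onplane(D,e(297,50),.13))
print('beaker S',onplane(S,b(315,158),.0),'D',onplane(D,e(635,490),.0), 'top',onplane(D,e(648,343),.08))
print('dish', onplane(S,(286,290),.016),onplane(D,(240,193),.016))
E
```

```text
[0.57968201 0.0449765  0.        ]
jig [0.5823 0.0405 0.1687]
[[-0.6, -0.7], [-1.4, -0.8], [0.4, -1.1], [-0.6, -1.8], [-1.4, -2.6], [-1.6, -0.3], [-0.4, 0.7], [-0.4, 0.3], [-0.8, -0.2], [-0.4, 0.7], [-0.8, 1.3], [-0.2, 1.7], [-0.9, -0.9], [-1.8, -0.3], [-0.6, -0.7]]
[0.5853 0.0412 0.1652]
[0.5811 0.0387 0.1622]
scene cap [ 0.62728827 -0.212884    0.13      ] side cap [ 0.62584949 -0.2173106   0.13      ]
S base [ 0.6489 -0.232   0.    ]
S base [ 0.6418 -0.1889 -0.    ]
S sh [ 0.6156 -0.2388  0.098 ]
S sh [ 0.6552 -0.2339  0.098 ]
S sh [ 0.6503 -0.1919  0.098 ]
D base [ 0.6458 -0.1998  0.    ]
D base [ 0.6037 -0.201   0.    ]
D base [ 0.6055 -0.2421  0.    ]
D sh [ 0.6458 -0.1951  0.098 ]
D sh [ 0.602  -0.1953  0.098 ]
D sh [ 0.6056 -0.2371  0.098 ]
jar S [ 0.54070905 -0.37872841  0.075     ] D [ 0.535401   -0.38132864  0.075     ]
purple capS [ 0.70432741 -0.28403707  0.13      ] D [ 0.70380294 -0.28853377  0.13      ]
blue capS [ 0.65439972 -0.37034175  0.13      ] D [ 0.6523136  -0.37624106  0.13      ]
beaker S [ 0.43807633 -0.21926168  0.        ] D [ 0.43686504 -0.23233609  0.        ] top [ 0.43709023 -0.2212631   0.08      ]
dish [ 0.80204477 -0.08856233  0.016     ] [ 0.78896962 -0.08213111  0.016     ]
```

```bash
cat > plan.py <<'E'
from h import *
def pose(): 
    s=get_state(); return np.array(s['eef_pos']),R.from_euler('xyz',s['ee_rot']),s
def rows(tp,trot,n,start=None,dec=1):
    if start is None: p0,r0,_=pose()
    else: p0,r0=start
    p,r=p0,r0
    rv=(r0.inv()*trot).as_rotvec()
    out=[]
    for i in range(1,n+1):
        pt=p0+(tp-p0)*i/n; rt=r0*R.from_rotvec(rv*i/n)
        d=np.round(r.inv().apply(pt-p)*1000,dec); w=np.round((r.inv()*rt).as_rotvec(),3)
        out.append(' '.join(f'{v:g}' for v in list(d)+list(w)))
        p=p+r.apply(d/1000); r=r*R.from_rotvec(w)
    for k in range(0,n,8): print('; '.join(out[k:k+8]))
    return p,r
J=np.array([0.583,0.040]);JY=0.166
def jig(x,y,z,J=J,JY=JY):
    c,s=np.cos(JY),np.sin(JY); return np.array([J[0]+c*x-s*y,J[1]+s*x+c*y,z])
E
python3 - <<'E'
from plan import *
rows(np.array([.625,-.215,.26]),R.from_euler('xyz',[np.pi,0,-1.47]),12)
E
```

```text
-45.9 25.7 -0.7 -0 -0 -0.118; -48.5 20.2 -0.7 -0 -0 -0.118; -50.6 14.3 -0.7 -0 -0 -0.118; -52 8.2 -0.7 0 -0 -0.118; -52.5 2.1 -0.7 0 -0 -0.118; -52.4 -4.1 -0.7 0 -0 -0.118; -51.6 -10.3 -0.7 0 -0 -0.118; -50 -16.3 -0.7 0 -0 -0.118
-47.8 -22 -0.7 0 -0 -0.118; -44.8 -27.5 -0.7 0 -0 -0.118; -41.2 -32.6 -0.7 0 -0 -0.118; -37.2 -37.3 -0.7 0 -0 -0.118
```

>>> step_arm:
  commands: "-46 26 -1 0 0 -0.118; -48.5 20 -1 0 0 -0.118; -50.5 14 -1 0 0 -0.118; -52 8 -1 0 0 -0.118; -52.5 2 -1 0 0 -0.118; -52.5 -4 -1 0 0 -0.118; -51.5 -10 -1 0 0 -0.118; -50 -16 -1 0 0 -0.118"
  jaw: 87

```text
t: 2.3
eef_pos: [0.4745, -0.3597, 0.2599]
ee_rot: [-3.141, -0.0, -1.938]
force: [0.3, 0.1, -0.1]
width: 0.0871
```

>>> step_arm:
  commands: "-48 -22 -1 0 0 -0.118; -45 -27.5 -1 0 0 -0.118; -41 -32.5 -1 0 0 -0.118; -37 -37 -1 0 0 -0.118; 0 0 0 0 0 0"

```text
t: 2.92
eef_pos: [0.6267, -0.2124, 0.2628]
ee_rot: [3.141, 0.0, -1.465]
force: [0.3, -0.6, -0.5]
width: 0.0872
```

Run:
```python
from plan import *
p,r,s=pose();print(s['t'],p.round(4),s['ee_rot'].round(3),s['q'].round(3))
d=grab_frame('wrist');save(d,'wrist1.png')
print([(np.round(r['pixel']),round(r['conf'],2)) for r in recognise(d,'bottle')])
```

```text
2.925 [ 0.6267 -0.2124  0.2628] [ 3.141  0.    -1.465] [-0.033  0.331 -0.003 -0.    -1.237  0.139]
[(array([269.,  29.]), 0.94), (array([279., 190.]), 0.84), (array([206., 113.]), 0.81)]
```

View pics/wrist1.png

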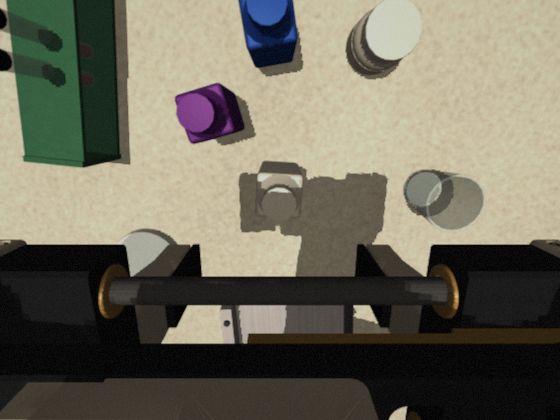

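The wrist view shows the white bottle's cap at (279,195), with its body from about (258,163) to (302,222). I'll enlarge that and localise the cap.

Run:
```python
from plan import *
a=cv2.imread('pics/wrist1.png')
cv2.imwrite('pics/w1c.png',cv2.resize(a[150:240,230:330],None,fx=7,fy=6.6,interpolation=cv2.INTER_CUBIC)) if 0 else cv2.imwrite('pics/w1c.png',cv2.resize(a[150:240,230:330],None,fx=6,fy=6,interpolation=cv2.INTER_CUBIC))
```

```text
(no output)
```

View pics/w1c.png

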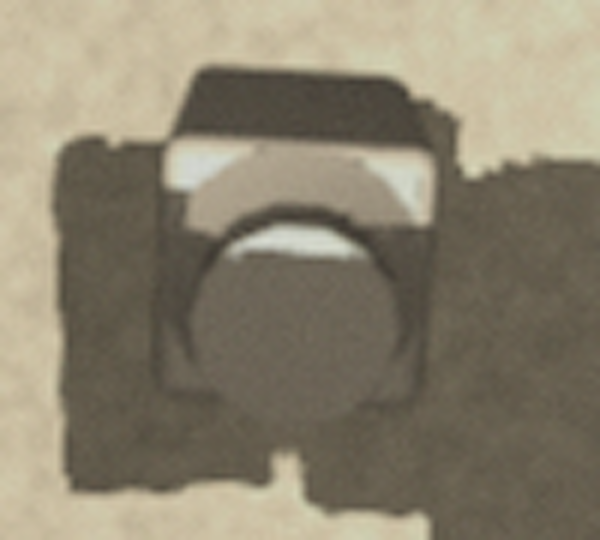

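```bash
cat >> plan.py <<'E'
def wray(d,px,z,p,r):
    K=cam(d);T=np.array(d['tool_from_camera']);v=r.apply(T[:3,:3]@np.linalg.solve(K,[px[0],px[1],1.]))
    o=p+r.apply(T[:3,3]); return o+v*(z-o[2])/v[2]
E
python3 - <<'E'
from plan import *
p,r,s=pose();d=grab_frame('wrist')
q=lambda x,y:(x/6+230-.42,y/6+150-.42)
print('cap',wray(d,q(295,317),.13,p,r))
for a in [(165,138),(437,150)]: print('sh',wray(d,q(*a),.098,p,r))
for a in [(195,66),(405,78)]: print('base',wray(d,q(*a),.0,p,r))
E
```

```text
cap [ 0.62331854 -0.21900414  0.13      ]
sh [ 0.6465116  -0.23854649  0.098     ]
sh [ 0.60211942 -0.24109507  0.098     ]
base [ 0.64627362 -0.23829449  0.        ]
base [ 0.60120252 -0.2403225   0.        ]
```

Run:
```python
from plan import *
r=R.from_euler('xyz',[np.pi,0,-1.52])
st=rows(np.array([.624,-.217,.24]),r,2)
rows(np.array([.624,-.217,.094]),r,4,st)
```

```text
0.9 0.2 11.7 0 -0 0.025; 0.9 0.1 11.7 0.001 -0 0.025
0 0 36.5 -0 -0 -0; 0 0 36.5 -0 -0 -0; 0 0.1 36.5 -0 -0 -0; 0 -0 36.5 -0 -0 -0
```

>>> step_arm:
  commands: "1 0 12 0 0 0.025; 1 0 12 0 0 0.025; 0 0 36 0 0 0; 0 0 36 0 0 0; 0 0 36 0 0 0; 0 0 37 0 0 0; 0 0 0 0 0 0; 0 0 0 0 0 0"

```text
t: 4.08
eef_pos: [0.6251, -0.2176, 0.0956]
ee_rot: [-3.141, -0.001, -1.52]
force: [-0.3, 0.1, 0.7]
width: 0.0871
```

Run:
```python
from plan import *
p,r,s=pose();print(s['t'],p.round(4),s['ee_rot'].round(3),s['q'].round(3),s['force'].round(1))
d=grab_frame('side');save(d,'side1.png');d=grab_frame('wrist');save(d,'wrist2.png')
a=np.hstack([cv2.resize(cv2.imread('pics/side1.png')[60:240,230:460],None,fx=2,fy=2),cv2.resize(cv2.imread('pics/wrist2.png')[:360,100:440],None,fx=1,fy=1)]);cv2.imwrite('pics/c2.png',a)
```

```text
4.075 [ 0.6251 -0.2176  0.0956] [-3.141e+00 -1.000e-03 -1.520e+00] [-0.041  0.465 -0.205  0.001 -0.9    0.091] [-0.3  0.1  0.7]
```

View pics/c2.png

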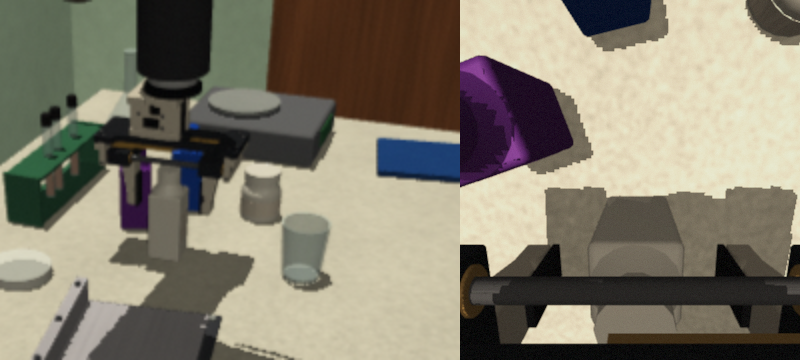

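The bottle stands centred between the open fingers, at column 637 in the right-hand panel. Closing now.

>>> step_arm:
  commands: "0 0 0 0 0 0; 0 0 0 0 0 0; 0 0 0 0 0 0; 0 0 0 0 0 0; 0 0 0 0 0 0; 0 0 0 0 0 0"
  jaw: 30
  grip_force: 30

```text
t: 4.92
eef_pos: [0.6248, -0.217, 0.0946]
ee_rot: [-3.142, -0.0, -1.52]
force: [-0.1, 0.5, -0.2]
width: 0.0461
```

>>> step_arm:
  commands: "0 0 -30 0 0 0; 0 0 -40 0 0 0; 0 0 -40 0 0 0; 0 0 0 0 0 0"

```text
t: 5.42
eef_pos: [0.6264, -0.2174, 0.2085]
ee_rot: [-3.135, -0.001, -1.519]
force: [-0.7, -1.2, -1.4]
width: 0.0463
```

Run:
```python
from plan import *
p,r,s=pose();print(s['t'],p.round(4),s['ee_rot'].round(3),s['q'].round(3),s['force'].round(1),s['width'])
d=grab_frame('side');save(d,'side3.png');d=grab_frame('scene');save(d,'scene3.png')
a=np.hstack([cv2.resize(cv2.imread('pics/side3.png')[40:240,230:430],None,fx=2,fy=2),cv2.resize(cv2.imread('pics/scene3.png')[120:320,110:310],None,fx=2,fy=2)]);cv2.imwrite('pics/c3.png',a)
```

```text
5.425 [ 0.6264 -0.2174  0.2085] [-3.135e+00 -1.000e-03 -1.519e+00] [-4.000e-02  3.640e-01 -8.200e-02  1.000e-03 -1.119e+00  9.100e-02] [-0.7 -1.2 -1.4] 0.04625736224323114
```

View pics/c3.png

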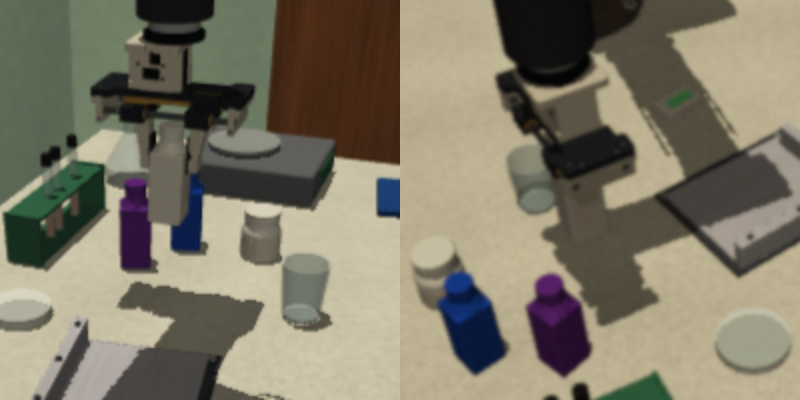

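```bash
cat >> plan.py <<'E'
def tilt(th,JY=JY): # jaws along jig x, tool z toward jig +y by th
    return R.from_euler('z',JY)*R.from_euler('x',th)*R.from_euler('z',-np.pi/2)*R.from_euler('x',np.pi)
E
python3 - <<'E'
from plan import *
print(tilt(0).as_euler('xyz'))
st=rows(jig(-5,-20.4,.0)/1 if 0 else np.append(jig(-.005,-.0204,0)[:2],.20),tilt(np.radians(60)),8)
E
```

```text
[ 3.14159265  0.         -1.40479633]
-29.7 3.9 0.6 -0.008 -0.131 -0.013; -29.5 3.4 4.4 -0.007 -0.13 -0.013; -28.6 3.1 8.3 -0.008 -0.131 -0.013; -27.4 2.5 12 -0.007 -0.131 -0.013; -25.5 2.2 15.4 -0.008 -0.13 -0.013; -23.4 1.7 18.7 -0.007 -0.131 -0.013; -20.8 1.2 21.6 -0.008 -0.131 -0.013; -17.8 0.9 24.1 -0.008 -0.13 -0.013
```

>>> step_arm:
  commands: "-30 4 0 -0.008 -0.131 -0.013; -29.5 3.5 4 -0.007 -0.131 -0.013; -28.5 3 8 -0.008 -0.131 -0.013; -27.5 2.5 12 -0.007 -0.131 -0.013"

```text
t: 6.02
eef_pos: [0.6026, -0.0978, 0.2025]
ee_rot: [3.122, 0.53, -1.472]
force: [-1.3, 0.1, -1.8]
width: 0.046
```

>>> step_arm:
  commands: "-25.5 2 15 -0.008 -0.131 -0.013; -23.5 2 19 -0.007 -0.131 -0.013; -21 1 22 -0.008 -0.131 -0.013; -18 1 24 -0.008 -0.131 -0.013; 0 0 0 0 0 0"

```text
t: 6.65
eef_pos: [0.5802, 0.0198, 0.1982]
ee_rot: [3.126, 1.053, -1.42]
force: [0.2, -1.1, -1.9]
width: 0.0459
```

Run:
```python
from plan import *
p,r,s=pose();print(s['t'],p.round(4),s['ee_rot'].round(3),s['q'].round(3),s['force'].round(1),s['width'])
print('target',jig(-.005,-.0204,0.2), 'err deg',np.degrees((r.inv()*tilt(np.radians(60))).as_rotvec()))
d=grab_frame('side');save(d,'side4.png');d=grab_frame('scene');save(d,'scene4.png')
a=np.hstack([cv2.resize(cv2.imread('pics/side4.png')[90:290,200:400],None,fx=2,fy=2),cv2.resize(cv2.imread('pics/scene4.png')[120:320,150:350],None,fx=2,fy=2)]);cv2.imwrite('pics/c4.png',a)
```

```text
6.65 [0.5802 0.0198 0.1982] [ 3.126  1.053 -1.42 ] [-0.253  0.57   0.141 -0.924 -1.688  0.573] [ 0.2 -1.1 -1.9] 0.04590615235754682
target [0.5814396  0.01905423 0.2       ] err deg [ 0.17033936  0.30715109 -0.41807307]
```

View pics/c4.png

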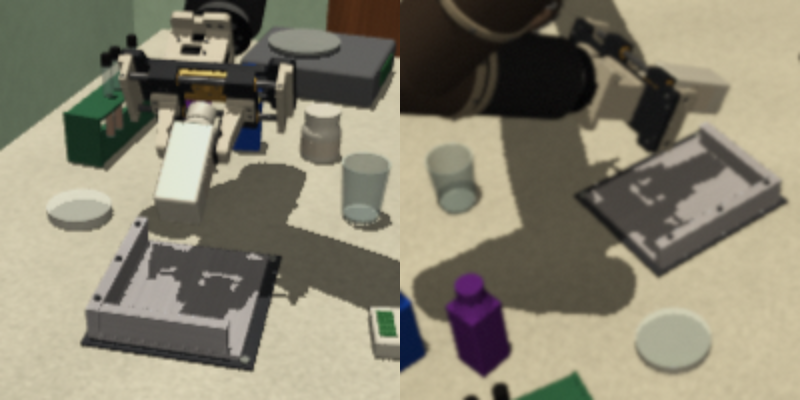

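Tilted 60° over the jig with the bottle held firmly: base end towards the stop, cap towards the gripper. Lowering now.

Run:
```python
from plan import *
T=tilt(np.radians(60)); t=jig(-.005,-.0204,0)
st=rows(np.array([t[0],t[1],.092]),T,4)
st=rows(np.array([t[0],t[1],.082]),T,4,st)
```

```text
23.4 -0.1 13.7 0 -0 -0.001; 23.5 -0 13.7 0.001 -0 -0; 23.4 -0.1 13.6 -0 -0 -0.001; 23.5 0 13.7 0 -0.001 -0.001
2.2 0 1.3 0 0 0; 2.1 0 1.2 0 0 0; 2.2 0 1.3 0 0 0; 2.1 0 1.2 0 0 0
```

>>> step_arm:
  commands: "23.5 0 13.5 0 0 0; 23.5 0 13.5 0 0 0; 23.5 0 13.5 0 0 0; 23.5 0 13.5 0 0 0; 0 0 0 0 0 0"

```text
t: 7.38
eef_pos: [0.5803, 0.0198, 0.0905]
ee_rot: [3.13, 1.051, -1.414]
force: [-0.2, 0.0, -0.2]
width: 0.0458
```

>>> step_arm:
  commands: "2 0 1.2 0 0 0; 2 0 1.2 0 0 0; 2 0 1.2 0 0 0; 0 0 0 0 0 0"

```text
t: 7.88
eef_pos: [0.5815, 0.0196, 0.0868]
ee_rot: [3.142, 1.049, -1.405]
force: [1.1, -0.1, -1.1]
width: 0.0461
```

Run:
```python
from plan import *
p,r,s=pose();print(s['t'],p.round(4),s['ee_rot'].round(3),s['q'].round(3),s['force'].round(1),s['width'])
d=grab_frame('side');save(d,'side5.png');d=grab_frame('scene');save(d,'scene5.png')
a=np.hstack([cv2.resize(cv2.imread('pics/side5.png')[90:290,200:400],None,fx=2,fy=2),cv2.resize(cv2.imread('pics/scene5.png')[120:320,180:380],None,fx=2,fy=2)]);cv2.imwrite('pics/c5.png',a)
```

```text
7.875 [0.5815 0.0196 0.0868] [ 3.142  1.049 -1.405] [-0.25   0.71   0.093 -0.915 -1.569  0.729] [ 1.1 -0.1 -1.1] 0.046138854192581645
```

View pics/c5.png

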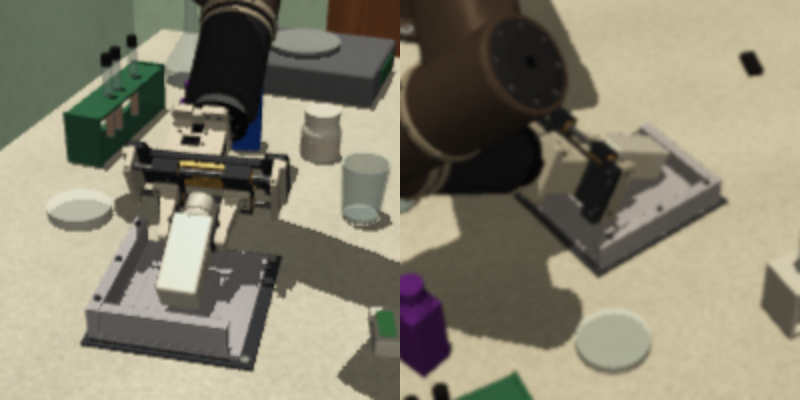

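>>> step_arm:
  commands: "1.7 0 1 0 0 0; 1.7 0 1 0 0 0; 1.7 0 1 0 0 0; 0 0 0 0 0 0"

```text
t: 8.48
eef_pos: [0.5813, 0.0197, 0.0803]
ee_rot: [3.14, 1.049, -1.406]
force: [0.0, -0.6, -1.1]
width: 0.0458
```

>>> step_arm:
  commands: "1.7 0 1 0 0 0; 1.7 0 1 0 0 0; 0 0 0 0 0 0"

```text
t: 8.85
eef_pos: [0.5813, 0.0198, 0.0764]
ee_rot: [3.14, 1.049, -1.406]
force: [0.1, 0.3, -0.7]
width: 0.046
```

>>> step_arm:
  commands: "0.9 0 0.5 0 0 0; 0.9 0 0.5 0 0 0; 0 0 0 0 0 0"

```text
t: 9.22
eef_pos: [0.5815, 0.0195, 0.075]
ee_rot: [3.142, 1.049, -1.404]
force: [-0.6, -1.7, 2.8]
width: 0.0459
```

>>> step_arm:
  commands: "0.9 0 0.5 0 0 0; 0.9 0 0.5 0 0 0; 0 0 0 0 0 0"

```text
t: 9.6
eef_pos: [0.5821, 0.0193, 0.0735]
ee_rot: [-3.139, 1.049, -1.402]
force: [0.2, -4.5, 7.9]
width: 0.0455
```

>>> step_arm:
  commands: "0 0 0 0 0 0; 0 0 0 0 0 0; 0 0 0 0 0 0; 0 0 0 0 0 0"
  grip_force: 3

```text
t: 10.1
eef_pos: [0.5814, 0.0198, 0.0723]
ee_rot: [3.14, 1.049, -1.406]
force: [0.0, -0.3, 0.7]
width: 0.0463
```

Run:
```python
from plan import *
p,r,s=pose();print(s['t'],p.round(4),s['ee_rot'].round(3),s['force'].round(1),s['width'])
d=grab_frame('side');save(d,'side6.png');d=grab_frame('wrist');save(d,'wrist6.png')
a=np.hstack([cv2.resize(cv2.imread('pics/side6.png')[140:290,220:370],None,fx=2.8,fy=2.8),cv2.imread('pics/wrist6.png')[:,90:470]]);cv2.imwrite('pics/c6.png',a)
```

```text
10.1 [0.5814 0.0198 0.0723] [ 3.14   1.049 -1.406] [ 0.  -0.3  0.7] 0.04632623310996259
```

View pics/c6.png

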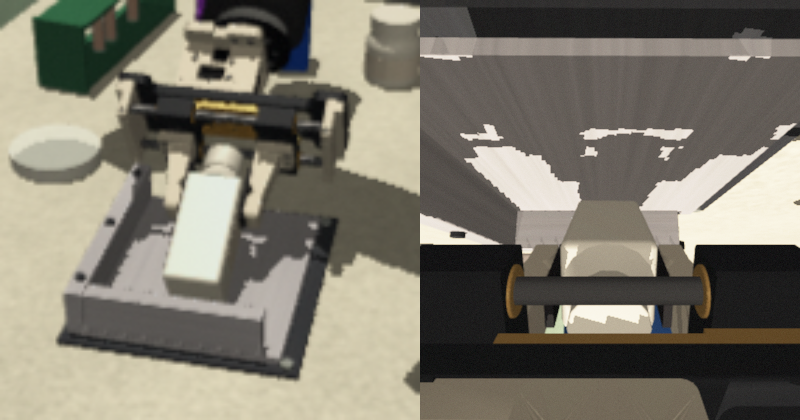

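>>> step_arm:
  commands: "0 0 0 0 0 0; 0 0 0 0 0 0; 0 0 0 0 0 0; 0 0 0 0 0 0; 0 0 0 0 0 0; 0 0 0 0 0 0"
  jaw: 80

```text
t: 10.95
eef_pos: [0.5814, 0.0197, 0.0725]
ee_rot: [3.141, 1.049, -1.405]
force: [-0.7, -0.2, -0.4]
width: 0.0799
```

Run:
```python
from plan import *
p,r,s=pose();print(s['t'],p.round(4),s['ee_rot'].round(3),s['force'].round(1),s['width'])
d=grab_frame('side');save(d,'side7.png');d=grab_frame('scene');save(d,'scene7.png')
a=np.hstack([cv2.resize(cv2.imread('pics/side7.png')[140:290,220:370],None,fx=2.6,fy=2.6),cv2.resize(cv2.imread('pics/scene7.png')[150:280,210:360],None,fx=2.6,fy=3)]);cv2.imwrite('pics/c7.png',a)
```

```text
10.95 [0.5814 0.0197 0.0725] [ 3.141  1.049 -1.405] [-0.7 -0.2 -0.4] 0.07989588203116335
```

View pics/c7.png

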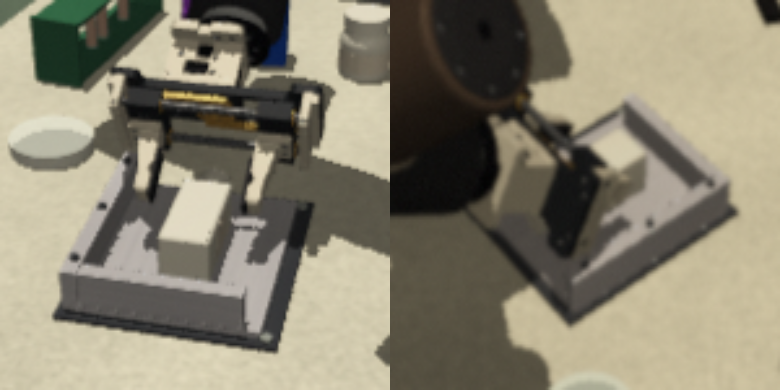

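The bottle now lies on the bed with its base towards the stop. Raising, and turning the tool upright.

Run:
```python
from plan import *
p,r,s=pose()
st=rows(p+[0,0,.09],r,2)
t=jig(-.005,-.03,0.22)
st=rows(t,tilt(0),7,st)
```

```text
-39 0 -22.4 0 0 -0; -39 0 -22.4 0 0 0
-6.4 0 -5.4 0 0.15 -0; -5.5 0 -6.2 0 0.15 0; -4.6 0.1 -7 0 0.15 0; -3.4 -0 -7.6 0 0.15 0; -2.2 -0 -8.1 0 0.149 0; -1.1 0 -8.3 0 0.15 0; 0.3 0 -8.3 0.001 0.15 0
```

>>> step_arm:
  commands: "-39 0 -22 0 0 0; -39 0 -22 0 0 0; -6.5 0 -5.5 0 0.15 0; -5.5 0 -6 0 0.15 0; -4.5 0 -7 0 0.15 0; -3.5 0 -7.5 0 0.15 0; -2 0 -8 0 0.15 0; -1 0 -8.5 0 0.15 0"

```text
t: 12.05
eef_pos: [0.5833, 0.0118, 0.2128]
ee_rot: [-3.139, 0.145, -1.404]
force: [-0.4, -0.9, -1.3]
width: 0.0801
```

>>> step_arm:
  commands: "0 0 -8.5 0 0.15 0; 0 0 0 0 0 0; 0 0 0 0 0 0"

```text
t: 12.42
eef_pos: [0.5826, 0.0108, 0.2195]
ee_rot: [3.141, 0.001, -1.404]
force: [1.1, 0.4, 0.1]
width: 0.0795
```

Run:
```python
from plan import *
p,r,s=pose();print(s['t'],p.round(4),s['ee_rot'].round(3),s['q'].round(3),s['force'].round(1),s['width'])
d=grab_frame('wrist');save(d,'wrist8.png')
d=grab_frame('side');save(d,'side8.png')
```

```text
12.425 [0.5826 0.0108 0.2195] [ 3.141e+00  1.000e-03 -1.404e+00] [ 0.353  0.232 -0.242 -0.002 -1.098 -0.186] [1.1 0.4 0.1] 0.07949258461987536
```

View pics/wrist8.png

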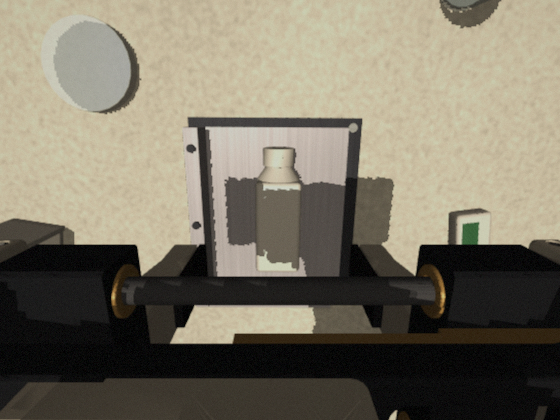

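View pics/side8.png

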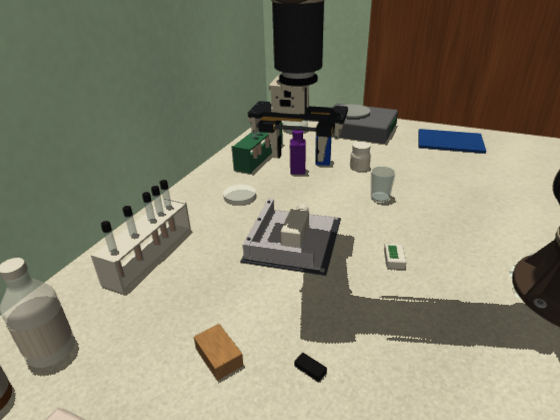

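Run:
```python
from plan import *
a=cv2.imread('pics/wrist8.png')
cv2.imwrite('pics/w8c.png',cv2.resize(a[110:285,180:370],None,fx=4,fy=3.4 if 0 else 4,interpolation=cv2.INTER_CUBIC)[:600*1] if 0 else cv2.resize(a[110:260+30,180:370],None,fx=3.3,fy=3.3,interpolation=cv2.INTER_CUBIC))
```

```text
(no output)
```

View pics/w8c.png

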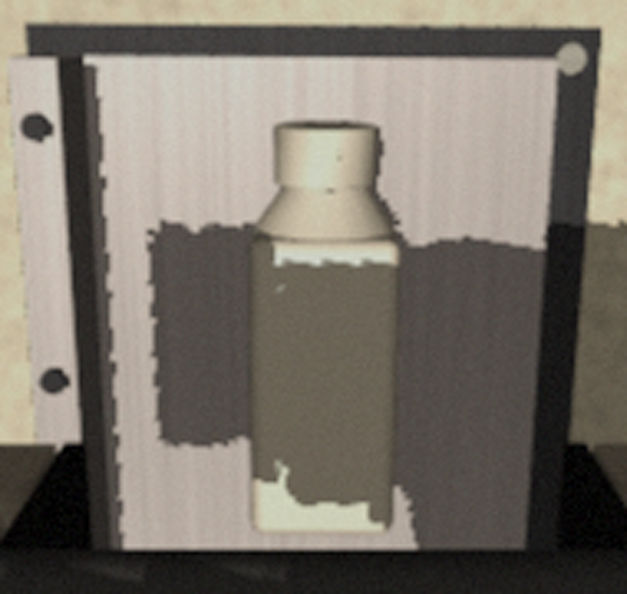

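Run:
```python
from plan import *
p,r,s=pose();d=grab_frame('wrist')
q=lambda x,y:(x/3.3+180-.35,y/3.3+110-.35)
c,sn=np.cos(JY),np.sin(JY)
def tj(P):
    v=P[:2]-J; return np.array([c*v[0]+sn*v[1],-sn*v[0]+c*v[1]])*1000
for n,px,z in [('fence 75',(60,58),.044),('fence 75',(80,440),.044),('bedR -80',(557,57),.01),('bedR',(527,540),.01),('bed y-100',(300,56),.01),
 ('bot +x sh',(256,250),.056),('bot +x base',(253,528),.056),('bot -x sh',(400,250),.056),('bot -x base',(391,528),.056),('base',(322,531),.056),('cap',(328,122),.047)]:
    P=wray(d,q(*px),z,p,r);print(n,P.round(4),tj(P).round(1))
```

```text
fence 75 [ 0.67   -0.0453  0.044 ] [ 71.7 -98.5]
fence 75 [0.6523 0.0743 0.044 ] [74.  22.3]
bedR -80 [ 0.518  -0.0703  0.01  ] [-82.3 -98.1]
bedR [0.4894 0.1022 0.01  ] [-82.   76.8]
bed y-100 [ 0.601  -0.0568  0.01  ] [  1.8 -98.5]
bot +x sh [ 6.043e-01 -4.000e-04  5.600e-02] [ 14.3 -43.4]
bot +x base [0.5919 0.0903 0.056 ] [17.1 48.1]
bot -x sh [ 0.5619 -0.0074  0.056 ] [-28.6 -43.3]
bot -x base [0.5479 0.083  0.056 ] [-27.5  48.2]
base [0.5697 0.0877 0.056 ] [-5.2 49.2]
cap [ 0.5892 -0.0402  0.047 ] [ -7.2 -80.1]
```

```bash
sed -i 's/^J=.*/J=np.array([0.581,0.041]);JY=0.158/' plan.py
python3 - <<'E'
from plan import *
st=rows(jig(-.0035,0,.10),tilt(0),3)
st=rows(jig(-.0035,0,.039),tilt(0),3,st)
E
```

```text
-10.4 0.1 39.8 0 0 0.002; -10.5 0.1 39.8 0.001 0 0.002; -10.4 0.2 39.8 0 0 0.002
-0 0 20.3 0 0 0; -0 0 20.3 0 0 0; -0 0 20.4 0 0 0
```

>>> step_arm:
  commands: "-10.5 0 40 0 0 0.002; -10.5 0 40 0 0 0.002; -10.5 0 40 0 0 0.002; 0 0 20 0 0 0; 0 0 20 0 0 0; 0 0 20 0 0 0; 0 0 0 0 0 0; 0 0 0 0 0 0"

```text
t: 13.58
eef_pos: [0.5784, 0.0408, 0.0401]
ee_rot: [3.141, -0.001, -1.412]
force: [1.2, 0.2, 0.3]
width: 0.0802
```

>>> step_arm:
  commands: "0 0 0 0 0 0; 0 0 0 0 0 0; 0 0 0 0 0 0; 0 0 0 0 0 0; 0 0 0 0 0 0"
  jaw: 35
  grip_force: 10

```text
t: 14.2
eef_pos: [0.5779, 0.0415, 0.0399]
ee_rot: [3.141, -0.001, -1.41]
force: [-1.2, 0.7, 2.2]
width: 0.0459
```

Run:
```python
from plan import *
p,r,s=pose();print(s['t'],p.round(4),s['ee_rot'].round(3),s['q'].round(3),s['force'].round(1),s['width'])
d=grab_frame('side');save(d,'side9.png');d=grab_frame('scene');save(d,'scene9.png')
a=np.hstack([cv2.resize(cv2.imread('pics/side9.png')[140:290,220:370],None,fx=2.6,fy=2.6),cv2.resize(cv2.imread('pics/scene9.png')[150:280,210:360],None,fx=2.6,fy=3)]);cv2.imwrite('pics/c9.png',a)
st=rows(jig(.017,.030,.040),tilt(0),4)
```

```text
14.2 [0.5779 0.0415 0.0399] [ 3.141e+00 -1.000e-03 -1.410e+00] [ 0.409  0.424 -0.446  0.001 -0.702 -0.25 ] [-1.2  0.7  2.2] 0.04589982257030139
-7.3 -5 -0 0 -0 0.001; -7.2 -5 -0.1 0 -0 0; -7.3 -5.1 0 0 -0.001 0.001; -7.2 -5 -0 0 0 0
```

View pics/c9.png

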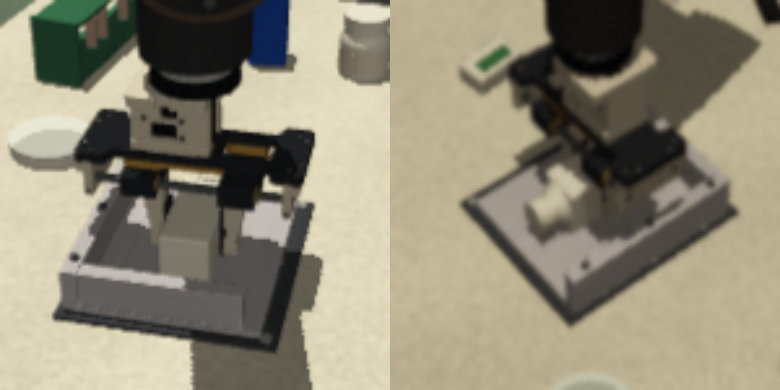

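The bottle is gripped lying flat, aligned with the jig. Sliding it towards the stop and part of the way to the fence.

>>> step_arm:
  commands: "-7.5 -5 0 0 0 0; -7.5 -5 0 0 0 0; -7.5 -5 0 0 0 0; -7.5 -5 0 0 0 0; 0 0 0 0 0 0; 0 0 0 0 0 0"

```text
t: 15.05
eef_pos: [0.5937, 0.0753, 0.0399]
ee_rot: [-3.14, -0.0, -1.41]
force: [0.7, 3.1, 3.0]
width: 0.0459
```

>>> step_arm:
  commands: "-2 0 0 0 0 0; -2 0 0 0 0 0; -1 0 0 0 0 0; 0 0 0 0 0 0"

```text
t: 15.55
eef_pos: [0.592, 0.0787, 0.0399]
ee_rot: [3.141, -0.001, -1.411]
force: [0.3, -2.5, 5.7]
width: 0.0458
```

>>> step_arm:
  commands: "-1 0 0 0 0 0; 0 0 0 0 0 0"

```text
t: 15.8
eef_pos: [0.5919, 0.0793, 0.0399]
ee_rot: [3.141, -0.002, -1.411]
force: [0.4, -4.7, 5.9]
width: 0.0461
```

>>> step_arm:
  commands: "-1 0 0 0 0 0; 0 0 0 0 0 0"

```text
t: 16.05
eef_pos: [0.5919, 0.0795, 0.0399]
ee_rot: [3.141, -0.002, -1.411]
force: [3.7, -9.4, 3.6]
width: 0.0459
```

>>> step_arm:
  commands: "1 0 0 0 0 0; 0 0 0 0 0 0; 0 0 0 0 0 0"

```text
t: 16.42
eef_pos: [0.5919, 0.0794, 0.0399]
ee_rot: [3.141, -0.001, -1.411]
force: [0.8, -3.5, 5.3]
width: 0.0458
```

>>> step_arm:
  commands: "0 0 0 0 0 0; 0 0 0 0 0 0; 0 0 0 0 0 0; 0 0 -25 0 0 0; 0 0 -40 0 0 0; 0 0 -40 0 0 0; 0 0 -30 0 0 0; 0 0 0 0 0 0"
  jaw: 57

```text
t: 17.42
eef_pos: [0.5932, 0.0808, 0.1774]
ee_rot: [-3.137, 0.0, -1.41]
force: [0.2, -0.6, -1.1]
width: 0.0567
```

Run:
```python
from plan import *
p,r,s=pose();print(s['t'],p.round(4),s['ee_rot'].round(3),s['q'].round(3),s['force'].round(1),s['width'])
d=grab_frame('wrist');save(d,'wrist10.png')
d=grab_frame('side');save(d,'side10.png');d=grab_frame('scene');save(d,'scene10.png')
a=np.hstack([cv2.resize(cv2.imread('pics/side10.png')[190:290,220:370],None,fx=2.6,fy=2.6),cv2.resize(cv2.imread('pics/scene10.png')[170:260,210:360],None,fx=2.6,fy=2.6*100/90)]);a=np.vstack([a,cv2.resize(cv2.imread('pics/wrist10.png')[80:300,90:470],(780,340))]);cv2.imwrite('pics/c10.png',a)
```

```text
17.425 [0.5932 0.0808 0.1774] [-3.137  0.    -1.41 ] [ 4.62e-01  2.90e-01 -2.67e-01  1.00e-03 -1.01e+00 -3.02e-01] [ 0.2 -0.6 -1.1] 0.056693985767509114
```

View pics/c10.png

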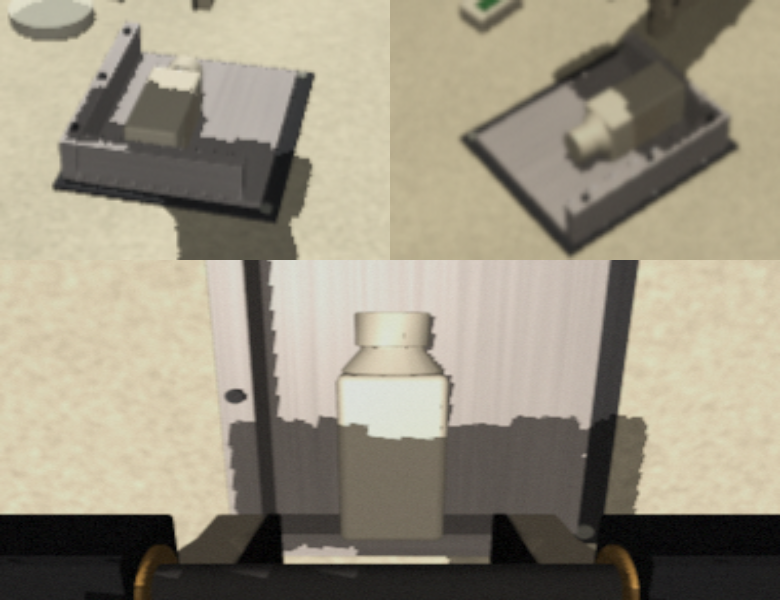

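```bash
cat >> plan.py <<'E'
def ptilt(ph): return R.from_euler('z',JY)*R.from_euler('y',-ph)*R.from_euler('x',np.pi)
def tip(x,y,z,ph):
    rr=ptilt(ph); return jig(x/1000,y/1000,z/1000)-rr.apply([0,0,.025])
E
python3 - <<'E'
from plan import *
ph=np.radians(35)
st=rows(tip(-40,36,140,ph),ptilt(ph),12)
E
```

```text
0.1 5.9 1.1 0.04 0.04 -0.126; -0.7 5.9 0.9 0.04 0.04 -0.126; -1.5 5.7 0.6 0.04 0.04 -0.127; -2.2 5.6 0.3 0.04 0.04 -0.126; -2.9 5.2 -0 0.04 0.04 -0.126; -3.5 4.8 -0.4 0.04 0.04 -0.126; -4.1 4.4 -0.7 0.04 0.04 -0.127; -4.6 3.7 -1 0.04 0.04 -0.126
-4.9 3.1 -1.4 0.04 0.04 -0.126; -5.3 2.4 -1.6 0.04 0.04 -0.126; -5.4 1.6 -2 0.04 0.04 -0.127; -5.5 0.9 -2.2 0.04 0.04 -0.126
```

>>> step_arm:
  commands: "0 6 1 0.04 0.04 -0.126; -0.5 6 1 0.04 0.04 -0.126; -1.5 5.5 0.5 0.04 0.04 -0.126; -2 5.5 0.5 0.04 0.04 -0.126; -3 5 0 0.04 0.04 -0.126; -3.5 5 -0.5 0.04 0.04 -0.126; -4 4.5 -0.5 0.04 0.04 -0.127; -4.5 3.5 -1 0.04 0.04 -0.126"
  jaw: 0
  grip_force: 30

```text
t: 18.58
eef_pos: [0.5447, 0.073, 0.1642]
ee_rot: [-3.02, -0.415, -0.404]
force: [3.0, -1.4, 2.5]
width: 0.0002
```

>>> step_arm:
  commands: "-5 3 -1.5 0.04 0.04 -0.126; -5 2.5 -1.5 0.04 0.04 -0.126; -5.5 1.5 -2 0.04 0.04 -0.127; -5.5 1 -2 0.04 0.04 -0.126; 0 0 0 0 0 0; 0 0 0 0 0 0"

```text
t: 19.32
eef_pos: [0.5449, 0.0664, 0.2056]
ee_rot: [-3.119, -0.537, 0.149]
force: [-0.7, 0.5, 0.2]
width: 0.0004
```

Run:
```python
from plan import *
ph=np.radians(35)
p,r,s=pose();print(s['t'],p.round(4),s['ee_rot'].round(3),s['q'].round(3),s['force'].round(1),s['width'])
print(tip(-40,36,140,ph),np.degrees((r.inv()*ptilt(ph)).as_rotvec()))
st=rows(tip(-32,36,70,ph),ptilt(ph),3)
st=rows(tip(-32,36,34,ph),ptilt(ph),2,st)
```

```text
19.325 [0.5449 0.0664 0.2056] [-3.119 -0.537  0.149] [ 0.426 -0.071 -1.017  0.874 -0.155  0.464] [-0.7  0.5  0.2] 0.0003745444919081267
[0.52167308 0.06800163 0.1604788 ] [-0.997139    4.25232813 -0.47063788]
-23.8 -1 30.5 -0.006 0.025 -0.003; -24.6 -1.3 29.9 -0.006 0.024 -0.002; -25.4 -1.5 29.3 -0.005 0.025 -0.003
-10.3 -0 14.7 -0 0 -0; -10.3 -0 14.8 -0 0 -0
```

Run:
```python
from plan import *
ph=np.radians(15)
st=rows(tip(-26,36,100,ph),ptilt(ph),5)
st=rows(tip(-26,36,36,ph),ptilt(ph),3,st)
```

```text
-8.5 -0.7 13.9 -0.004 -0.055 -0.001; -7.7 -0.8 14.4 -0.003 -0.055 -0.001; -6.9 -0.9 14.8 -0.004 -0.055 -0.001; -6.1 -0.9 15.1 -0.004 -0.055 -0.001; -5.2 -1 15.5 -0.004 -0.055 -0.001
-5.5 -0 20.6 0 0 -0; -5.5 -0 20.6 0 0 -0; -5.5 -0 20.6 0 0 -0
```

>>> step_arm:
  commands: "-8.5 -1 14 -0.004 -0.055 -0.001; -7.5 -1 14.5 -0.003 -0.055 -0.001; -7 -1 15 -0.004 -0.055 -0.001; -6 -1 15 -0.004 -0.055 -0.001; -5 -1 15.5 -0.004 -0.055 -0.001; 0 0 0 0 0 0"

```text
t: 20.08
eef_pos: [0.5444, 0.0725, 0.1233]
ee_rot: [3.139, -0.261, 0.159]
force: [-0.6, -0.0, 0.0]
width: 0.0007
```

Run:
```python
from plan import *
ph=np.radians(15)
p,r,s=pose();print(s['t'],p.round(4),s['ee_rot'].round(3),s['q'].round(3),s['force'].round(1),s['width'])
print(tip(-26,36,100,ph),np.degrees((r.inv()*ptilt(ph)).as_rotvec()))
st=rows(tip(-26,36,36,ph),ptilt(ph),5)
```

```text
20.075 [0.5444 0.0725 0.1233] [ 3.139 -0.261  0.159] [ 0.549  0.149 -0.729  0.226 -0.462  0.99 ] [-0.6 -0.   0. ] 0.000713480540886898
[0.54326961 0.07144257 0.12414815] [0.10006555 0.06666645 0.07822789]
-3.5 0.1 12.1 0 0 0; -3.5 0.2 12.2 0.001 0 0.001; -3.5 0.2 12.1 0 0.001 -0; -3.6 0.1 12.2 0 -0 0; -3.5 0.2 12.1 0.001 0 0
```

>>> step_arm:
  commands: "-3.5 0 12 0 0 0; -3.5 0 12 0 0 0; -3.5 0 12 0 0 0; -3.5 0 12 0 0 0; -3.5 0.5 12 0 0 0; 0 0 0 0 0 0"

```text
t: 20.82
eef_pos: [0.5417, 0.0707, 0.0616]
ee_rot: [3.14, -0.262, 0.16]
force: [0.2, -1.2, 0.0]
width: 0.0004
```

Run:
```python
from plan import *
ph=np.radians(15)
p,r,s=pose();print(s['t'],p.round(4),s['ee_rot'].round(3),s['q'].round(3),s['force'].round(1),s['width'])
st=rows(tip(15,36,36,ph),ptilt(ph),8)
d=grab_frame('side');save(d,'side11.png');d=grab_frame('scene');save(d,'scene11.png')
a=np.hstack([cv2.resize(cv2.imread('pics/side11.png')[140:290,220:370],None,fx=2.6,fy=2.6),cv2.resize(cv2.imread('pics/scene11.png')[150:280,210:360],None,fx=2.6,fy=3)]);cv2.imwrite('pics/c11.png',a)
```

```text
20.825 [0.5417 0.0707 0.0616] [ 3.14  -0.262  0.16 ] [ 0.523  0.241 -0.864  0.404 -0.24   0.826] [ 0.2 -1.2  0. ] 0.0003863257622412545
5.1 -0.1 1.6 0 0 0; 5.1 -0 1.5 0 0 0.001; 5.1 -0.1 1.6 0 0 -0; 5.1 -0 1.5 0.001 0 0; 5.1 -0.1 1.6 -0 0 0; 5.2 -0.1 1.5 -0 0 0.001; 5.1 -0 1.6 0 0 -0; 5.1 -0.1 1.5 0 0 0
```

View pics/c11.png

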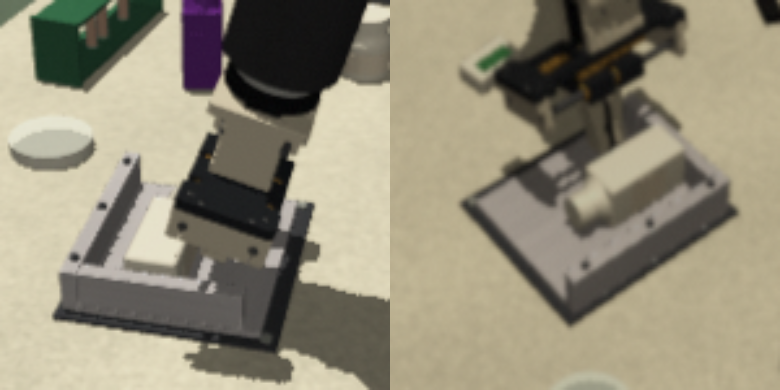

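>>> step_arm:
  commands: "5 0 1.4 0 0 0; 5 0 1.4 0 0 0; 5 0 1.4 0 0 0; 5 0 1.4 0 0 0; 5 0 1.4 0 0 0; 5 0 1.4 0 0 0; 5 0 1.4 0 0 0; 0 0 0 0 0 0"

```text
t: 21.92
eef_pos: [0.5793, 0.0774, 0.062]
ee_rot: [3.141, -0.264, 0.161]
force: [0.4, -0.7, 0.2]
width: 0.0003
```

>>> step_arm:
  commands: "3 0 0.8 0 0 0; 2 0 0.5 0 0 0; 0 0 0 0 0 0"

```text
t: 22.3
eef_pos: [0.584, 0.0781, 0.0621]
ee_rot: [3.141, -0.264, 0.161]
force: [-0.3, -0.1, 1.1]
width: 0.0003
```

>>> step_arm:
  commands: "2 0 0.5 0 0 0; 0 0 0 0 0 0"

```text
t: 22.55
eef_pos: [0.586, 0.0784, 0.0621]
ee_rot: [3.141, -0.264, 0.161]
force: [-0.5, 0.1, 0.1]
width: -0.0001
```

>>> step_arm:
  commands: "1.5 0 0.4 0 0 0; 0 0 0 0 0 0"

```text
t: 22.8
eef_pos: [0.5876, 0.0787, 0.0621]
ee_rot: [3.141, -0.264, 0.161]
force: [0.4, -0.2, -0.1]
width: 0.0006
```

>>> step_arm:
  commands: "1 0 0.3 0 0 0; 0 0 0 0 0 0"

```text
t: 23.05
eef_pos: [0.5886, 0.0788, 0.0621]
ee_rot: [3.141, -0.264, 0.161]
force: [-0.2, 0.7, -0.1]
width: 0.0008
```

>>> step_arm:
  commands: "1 0 0.3 0 0 0; 0 0 0 0 0 0"

```text
t: 23.3
eef_pos: [0.5891, 0.0787, 0.0619]
ee_rot: [3.14, -0.263, 0.161]
force: [-3.3, 0.7, 1.9]
width: 0.0005
```

>>> step_arm:
  commands: "1 0 0.3 0 0 0; 0 0 0 0 0 0"

```text
t: 23.55
eef_pos: [0.5892, 0.0786, 0.0616]
ee_rot: [3.14, -0.261, 0.161]
force: [-8.5, 1.0, 5.7]
width: 0.0001
```

Run:
```python
from plan import *
p,r,s=pose();print(s['t'],p.round(4),s['ee_rot'].round(3),s['q'].round(3),s['force'].round(1),s['width'])
d=grab_frame('side');save(d,'side12.png');d=grab_frame('scene');save(d,'scene12.png')
a=np.hstack([cv2.resize(cv2.imread('pics/side12.png')[170:290,220:350],None,fx=3,fy=3),cv2.resize(cv2.imread('pics/scene12.png')[150:270,220:350],None,fx=3,fy=3)]);cv2.imwrite('pics/c12.png',a)
```

```text
23.55 [0.5892 0.0786 0.0616] [ 3.14  -0.261  0.161] [ 0.501  0.309 -0.724  0.298 -0.304  0.955] [-8.5  1.   5.7] 8.198444052796844e-05
```

View pics/c12.png

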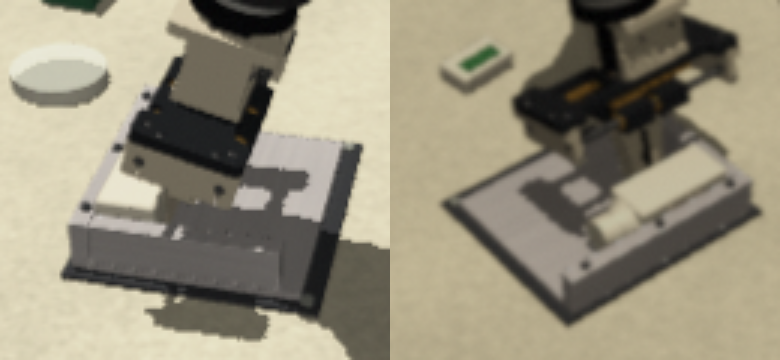

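Run:
```python
from plan import *
p,r,s=pose()
st=rows(p+np.append(np.array([-np.cos(JY),-np.sin(JY)])*.012,0),r,2)
ph=np.radians(25)
st=rows(tip(10,36,72,np.radians(15)),ptilt(np.radians(15)),2,st)
st=rows(tip(29-12*np.sin(ph),36,57+12*np.cos(ph),ph),ptilt(ph),3,st)
```

```text
-5.8 -0 -1.6 0 0 0; -5.8 -0 -1.5 0 0 0
5.2 -0.1 -16.5 0 0 0.001; 5.2 -0.1 -16.5 0.001 0 0.002
2.7 0 2.7 -0 0.058 -0; 2.5 0 2.8 -0 0.059 -0; 2.3 0 2.9 -0 0.058 -0
```

>>> step_arm:
  commands: "-6 0 -1.6 0 0 0; -6 0 -1.6 0 0 0; 5 0 -16.5 0 0 0.001; 5 0 -16.5 0 0 0.001; 2.7 0 2.7 0 0.058 0; 2.5 0 2.8 0 0.058 0; 2.3 0 2.9 0 0.058 0; 0 0 0 0 0 0"

```text
t: 24.65
eef_pos: [0.6216, 0.0527, 0.1191]
ee_rot: [3.098, -0.402, 0.155]
force: [-0.3, -1.5, 0.4]
width: 0.0007
```

Run:
```python
from plan import *
p,r,s=pose();print(s['t'],p.round(4),s['ee_rot'].round(3),s['q'].round(3),s['force'].round(1),s['width'])
ph=np.radians(25)
print(tip(29-12*np.sin(ph),36,57+12*np.cos(ph),ph),np.degrees((r.inv()*ptilt(ph)).as_rotvec()))
rows(tip(29,36,57,ph),ptilt(ph),3)
d=grab_frame('side');save(d,'side13.png');d=grab_frame('scene');save(d,'scene13.png')
a=np.hstack([cv2.resize(cv2.imread('pics/side13.png')[170:290,220:350],None,fx=3,fy=3),cv2.resize(cv2.imread('pics/scene13.png')[150:270,220:350],None,fx=3,fy=3)]);cv2.imwrite('pics/c13.png',a)
```

```text
24.65 [0.6216 0.0527 0.1191] [ 3.098 -0.402  0.155] [ 0.32   0.207 -0.9    0.974 -0.13   0.448] [-0.3 -1.5  0.4] 0.000713004463417538
[0.58853231 0.07865418 0.09053339] [ 2.57474674  1.99303851 -0.09997   ]
-12.4 -10.7 8.6 0.015 0.012 -0.001; -12.4 -10.5 8.5 0.015 0.011 -0; -12.6 -10.4 8.6 0.015 0.012 -0.001
```

View pics/c13.png

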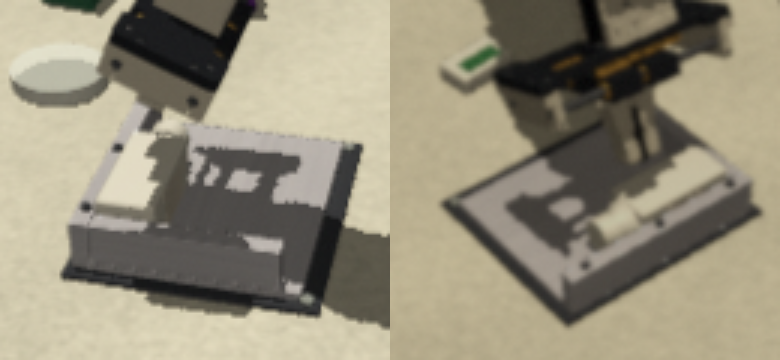

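Near the wrist singularity (q5 about −0.13) the arm couldn't follow the 25° tilt. At 15° the push worked and already loaded the fence and bed together. I'll go back to that pose and make the diagonal push on the bottle's near side.

Run:
```python
from plan import *
ph=np.radians(15)
rows(tip(5,36,90,ph),ptilt(ph),5)
```

```text
-8.3 -6 -2.8 0.009 -0.028 -0.002; -8.3 -6 -2.6 0.009 -0.027 -0.001; -8.4 -6.1 -2.2 0.008 -0.028 -0.002; -8.4 -6.1 -2 0.009 -0.028 -0.002; -8.5 -6.1 -1.7 0.009 -0.027 -0.002
```

>>> step_arm:
  commands: "-8.5 -6 -3 0.009 -0.028 -0.002; -8.5 -6 -2.5 0.009 -0.028 -0.002; -8.5 -6 -2 0.009 -0.028 -0.002; -8.5 -6 -2 0.009 -0.028 -0.002; -8.5 -6 -1.5 0.009 -0.028 -0.002; 0 0 0 0 0 0; 0 0 0 0 0 0"

```text
t: 25.62
eef_pos: [0.5783, 0.0747, 0.1148]
ee_rot: [3.136, -0.27, 0.162]
force: [0.6, 0.2, 0.4]
width: 0.0005
```

Run:
```python
from plan import *
ph=np.radians(15)
p,r,s=pose();print(s['t'],p.round(4),s['ee_rot'].round(3),s['q'].round(3),s['force'].round(1),s['width'])
print(tip(5,36,90,ph),np.degrees((r.inv()*ptilt(ph)).as_rotvec()))
st=rows(tip(5,36,40,ph),ptilt(ph),4)
rows(tip(18,36,39,ph),ptilt(ph),4,st)
```

```text
25.625 [0.5783 0.0747 0.1148] [ 3.136 -0.27   0.162] [ 0.518  0.21  -0.68   0.233 -0.439  1.015] [0.6 0.2 0.4] 0.0005192218262319876
[0.57388348 0.07632021 0.11414815] [ 0.26648137 -0.49375714  0.20708108]
-4.4 -0.7 11.9 0.001 -0.002 0.001; -4.3 -0.6 11.9 0.001 -0.002 0.001; -4.3 -0.6 12 0.001 -0.002 0.001; -4.3 -0.6 11.9 0.002 -0.003 0.001
3.1 -0 1.1 -0 0 -0; 3 -0 1.1 -0 0 -0; 3.1 -0 1.1 -0 0 -0; 3.1 -0 1.1 -0 0 -0
```

>>> step_arm:
  commands: "-4.5 -0.6 12 0 -0.002 0; -4.5 -0.6 12 0 -0.002 0; -4.3 -0.6 12 0 -0.002 0; -5.3 -0.6 15 0 -0.002 0; 3 0 1 0 0 0; 3 0 1 0 0 0; 3 0 1 0 0 0; 0 0 0 0 0 0"

```text
t: 26.62
eef_pos: [0.584, 0.077, 0.061]
ee_rot: [3.135, -0.264, 0.161]
force: [0.6, 0.7, -0.9]
width: 0.0006
```

Run:
```python
from plan import *
ph=np.radians(15)
p,r,s=pose();print(s['t'],p.round(4),s['ee_rot'].round(3),s['q'].round(3),s['force'].round(1),s['width'])
v=p[:2]-J;c,sn=np.cos(JY),np.sin(JY);print('tcp jig',c*v[0]+sn*v[1],-sn*v[0]+c*v[1])
print(np.degrees((r.inv()*ptilt(ph)).as_rotvec()))
rows(tip(20,36,36,ph),ptilt(ph),3)
```

```text
26.625 [0.584 0.077 0.061] [ 3.135 -0.264  0.161] [ 0.503  0.301 -0.752  0.336 -0.286  0.917] [ 0.6  0.7 -0.9] 0.0006184302939428673
tcp jig 0.008650879770605987 0.035093992546164826
[ 0.30209052 -0.11360612  0.18752086]
1.5 -0.3 0.7 0.002 -0.001 0.001; 1.5 -0.3 0.7 0.002 -0 0.001; 1.5 -0.3 0.7 0.001 -0.001 0.001
```

>>> step_arm:
  commands: "1.5 0 0.4 0.002 0 0.001; 1.5 0 0.4 0.002 0 0.001; 1.5 0 0.4 0.001 0 0.001; 0 0 0 0 0 0"

```text
t: 27.12
eef_pos: [0.5881, 0.0775, 0.0606]
ee_rot: [3.141, -0.263, 0.158]
force: [0.6, 0.1, 0.3]
width: 0.0002
```

>>> step_arm:
  commands: "1 0 0.3 0 0 0; 0 0 0 0 0 0"

```text
t: 27.38
eef_pos: [0.589, 0.0776, 0.0605]
ee_rot: [3.141, -0.263, 0.158]
force: [0.3, -0.2, -0.1]
width: 0.0006
```

>>> step_arm:
  commands: "1 0 0.3 0 0 0; 0 0 0 0 0 0"

```text
t: 27.62
eef_pos: [0.5893, 0.0774, 0.0602]
ee_rot: [3.14, -0.261, 0.158]
force: [-4.0, 0.6, 2.4]
width: 0.0003
```

>>> step_arm:
  commands: "0.8 0 0.7 0 0 0; 0 0 0 0 0 0"

```text
t: 27.88
eef_pos: [0.5895, 0.0771, 0.0595]
ee_rot: [3.14, -0.26, 0.158]
force: [-7.7, 0.7, 4.7]
width: 0.0007
```

>>> step_arm:
  commands: "0.8 0 0.7 0 0 0; 0 0 0 0 0 0; 0 0 0 0 0 0"

```text
t: 28.25
eef_pos: [0.5897, 0.0769, 0.0588]
ee_rot: [3.139, -0.259, 0.158]
force: [-12.1, 1.2, 8.4]
width: 0.0005
```

>>> step_arm:
  commands: "-0.26 0 0.97 0 0 0; 0 0 0 0 0 0; 0 0 0 0 0 0; 0 0 0 0 0 0"

```text
t: 28.75
eef_pos: [0.5896, 0.0767, 0.0578]
ee_rot: [3.139, -0.259, 0.158]
force: [-10.6, -0.7, 8.3]
width: 0.0005
```

Run:
```python
from plan import *
p,r,s=pose();print(s['t'],p.round(4),s['ee_rot'].round(3),s['q'].round(3),s['force'].round(1),s['moment'].round(2))
d=grab_frame('side');save(d,'side14.png');d=grab_frame('scene');save(d,'scene14.png')
print(get_state()['force'].round(1))
a=np.hstack([cv2.resize(cv2.imread('pics/side14.png')[170:290,220:350],None,fx=3,fy=3),cv2.resize(cv2.imread('pics/scene14.png')[150:270,220:350],None,fx=3,fy=3)]);cv2.imwrite('pics/c14.png',a)
```

```text
28.75 [0.5896 0.0767 0.0578] [ 3.139 -0.259  0.158] [ 0.497  0.316 -0.727  0.304 -0.297  0.95 ] [-10.6  -0.7   8.3] [-0.11  4.27  0.26]
[-11.3   0.    7.9]
```

View pics/c14.png

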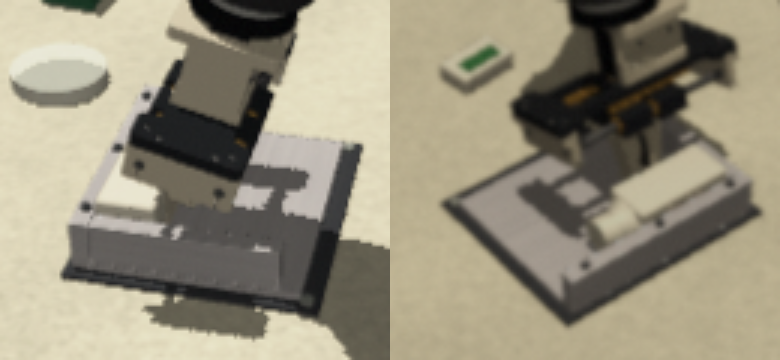

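The tip is slipping down the side face at about μ 0.75, so the bed's share of the load is uncertain. A push on the top near edge loads both surfaces more reliably. I'll back off and re-seat there at the same, reachable 15° tilt.

Run:
```python
from plan import *
ph=np.radians(15)
st=rows(tip(5,36,34,ph),ptilt(ph),3)
st=rows(tip(5,36,72,ph),ptilt(ph),3,st)
st=rows(tip(28,36,72,ph),ptilt(ph),4,st)
```

```text
-5 -0.7 -1.5 0.001 0.001 -0; -5 -0.7 -1.4 0.001 0.001 -0; -5 -0.7 -1.5 0 0.001 -0
3.3 0 -12.2 0 -0 -0; 3.2 0 -12.2 0 -0 -0; 3.3 0 -12.3 0 -0 -0
5.6 0 1.5 0 -0 -0; 5.5 0 1.5 0 -0 -0; 5.6 0 1.5 0 -0 -0; 5.5 0 1.5 0 -0 -0
```

>>> step_arm:
  commands: "-6 -0.5 -2 0 0 0; -5 -0.5 -1.5 0 0 0; -5 -0.5 -1.5 0 0 0; 3.3 0 -12.5 0 0 0; 3.3 0 -12.5 0 0 0; 3.3 0 -12.5 0 0 0; 0 0 0 0 0 0"

```text
t: 29.72
eef_pos: [0.5756, 0.0774, 0.0991]
ee_rot: [-3.142, -0.265, 0.158]
force: [0.4, 0.7, 0.5]
width: 0.0004
```

>>> step_arm:
  commands: "5 0 1.3 0 0 0; 5 0 1.3 0 0 0; 5 0 1.3 0 0 0; 5 0 1.3 0 0 0; 0 0 0 0 0 0"

```text
t: 30.35
eef_pos: [0.5958, 0.0802, 0.0979]
ee_rot: [3.141, -0.263, 0.158]
force: [0.5, -0.6, -0.0]
width: 0.0005
```

Run:
```python
from plan import *
ph=np.radians(15)
p,r,s=pose();print(s['t'],p.round(4),s['ee_rot'].round(3),s['q'].round(3),s['force'].round(1),s['width'])
v=p[:2]-J;c,sn=np.cos(JY),np.sin(JY);print('tcp jig',c*v[0]+sn*v[1],-sn*v[0]+c*v[1],'want tip x 28 -> tcp .0215')
print(np.degrees((r.inv()*ptilt(ph)).as_rotvec()))
st=rows(tip(28,36,60,ph),ptilt(ph),3)
d=grab_frame('side');save(d,'side15.png');d=grab_frame('scene');save(d,'scene15.png')
a=np.hstack([cv2.resize(cv2.imread('pics/side15.png')[170:290,220:350],None,fx=3,fy=3),cv2.resize(cv2.imread('pics/scene15.png')[150:270,220:350],None,fx=3,fy=3)]);cv2.imwrite('pics/c15.png',a)
```

```text
30.35 [0.5958 0.0802 0.0979] [ 3.141 -0.263  0.158] [ 0.506  0.264 -0.648  0.22  -0.421  1.033] [ 0.5 -0.6 -0. ] 0.0005248000434144122
tcp jig 0.020765935688814664 0.03642670393639924 want tip x 28 -> tcp .0215
[ 0.04440725 -0.04201925  0.01714126]
-0.9 0.1 4.5 0 -0 0; -1 0.2 4.5 0.001 -0 0; -0.9 0.1 4.5 -0 -0.001 0
```

View pics/c15.png

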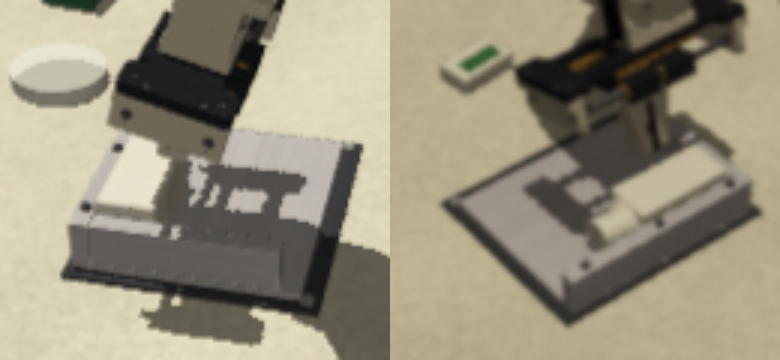

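>>> step_arm:
  commands: "-0.9 0 4.5 0 0 0; -0.9 0 4.5 0 0 0; -0.6 0 4 0 0 0; 0 0 0 0 0 0"

```text
t: 30.95
eef_pos: [0.5961, 0.0801, 0.0844]
ee_rot: [3.14, -0.262, 0.158]
force: [-0.5, -0.0, -0.3]
width: 0.0001
```

>>> step_arm:
  commands: "-0.2 0 1 0 0 0; -0.2 0 1 0 0 0; 0 0 0 0 0 0"

```text
t: 31.32
eef_pos: [0.5965, 0.0803, 0.0829]
ee_rot: [3.141, -0.263, 0.158]
force: [-0.7, 0.6, 0.5]
width: 0.0004
```

>>> step_arm:
  commands: "-0.2 0 1 0 0 0; 0 0 0 0 0 0"

```text
t: 31.58
eef_pos: [0.5966, 0.0803, 0.0819]
ee_rot: [3.141, -0.263, 0.158]
force: [-0.5, -0.3, 0.5]
width: 0.0006
```

>>> step_arm:
  commands: "0.7 0 1.2 0 0 0; 0 0 0 0 0 0"

```text
t: 31.82
eef_pos: [0.5976, 0.0805, 0.0809]
ee_rot: [3.141, -0.263, 0.158]
force: [-0.5, 0.4, -0.2]
width: 0.0005
```

>>> step_arm:
  commands: "0.7 0 1.2 0 0 0; 0 0 0 0 0 0"

```text
t: 32.08
eef_pos: [0.5983, 0.0806, 0.0801]
ee_rot: [3.141, -0.262, 0.158]
force: [-2.9, 0.2, 3.1]
width: 0.0003
```

>>> step_arm:
  commands: "0.7 0 1.2 0 0 0; 0 0 0 0 0 0"

```text
t: 32.33
eef_pos: [0.5986, 0.0806, 0.0797]
ee_rot: [3.14, -0.262, 0.158]
force: [-12.4, 1.5, 16.1]
width: 0.0008
```

>>> step_arm:
  commands: "0.7 0 0.4 0 0 0; 0 0 0 0 0 0; 0 0 0 0 0 0"

```text
t: 32.7
eef_pos: [0.5987, 0.0805, 0.0796]
ee_rot: [3.14, -0.261, 0.158]
force: [-19.6, 3.1, 21.0]
width: 0.0006
```

Run:
```python
from plan import *
for i in range(3):
    d=grab_frame(['side','scene','side'][i]); s=get_state(); print(s['t'],s['eef_pos'].round(4),s['force'].round(1),np.abs(s['qd']).max().round(4))
    save(d,f'f{i}.png')
a=np.hstack([cv2.resize(cv2.imread('pics/f0.png')[170:290,220:350],None,fx=3,fy=3),cv2.resize(cv2.imread('pics/f1.png')[150:270,220:350],None,fx=3,fy=3)]);cv2.imwrite('pics/c16.png',a)
```

```text
32.75 [0.5987 0.0805 0.0796] [-18.9   3.   21.4] 0.0014
32.8 [0.5987 0.0805 0.0796] [-18.4   2.8  21.3] 0.0013
32.85 [0.5987 0.0806 0.0796] [-19.1   2.5  21.3] 0.0015
```

View pics/c16.png

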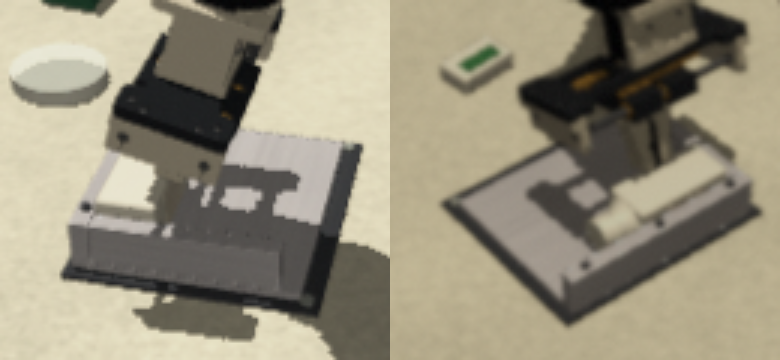

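View pics/f1.png

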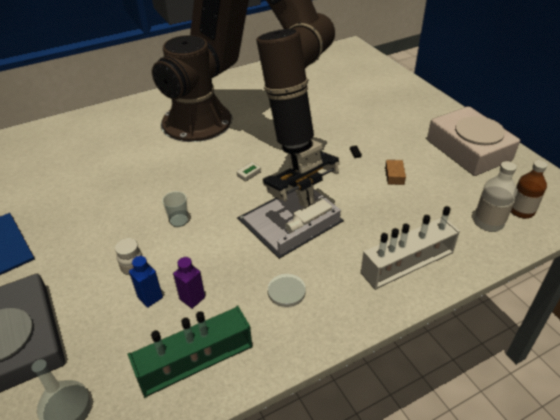

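The bottle sits flush against the fence with its base at the stop, pressed steadily at about 19 N horizontally and 21 N down. One check of its pose by projection before I hand in.

Run:
```python
from plan import *
ims=[]
for n,f,(r0,r1,c0,c1) in [('scene','f1.png',(170,260,230,350)),('side','f0.png',(190,280,230,350))]:
    d=grab_frame(n); a=cv2.imread('pics/'+f); a=cv2.resize(a[r0:r1,c0:c1],None,fx=3.3,fy=6 if 0 else 3.3,interpolation=cv2.INTER_CUBIC)
    pts=[jig(x/1000,y/1000,.056) for x,y in [(29,85),(75,85),(75,-13),(29,-13)]]
    q=(proj(d,np.array(pts))-[c0,r0])*3.3
    cv2.polylines(a,[np.round(q).astype(int)],True,(0,0,255),1)
    ims.append(a)
cv2.imwrite('pics/chk.png',np.hstack(ims)); s=get_state();print(s['t'],s['force'])
```

```text
32.95 [-18.97003678   3.51038142  21.89944044]
```

View pics/chk.png

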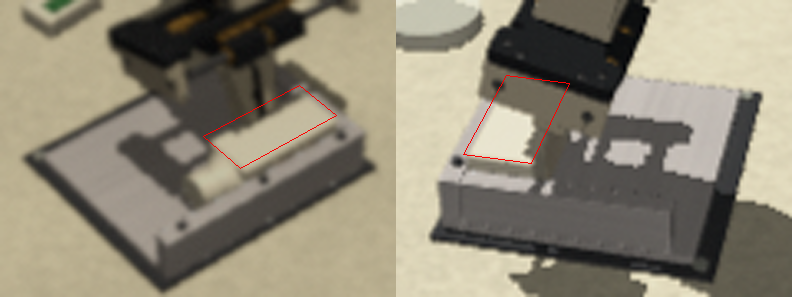

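```bash
python3 -c "
from station import *
print(job_done()); s=get_state(); print(s['t'],s['force'],s['eef_pos'])"
```

```text
the job is handed in; nothing more can be done
None
the job is handed in; nothing more can be done
```

The bottle is lying home in the jig, pressed against fence and bed, and I handed the job in at about 33 s of the 61 s allowed. The hand-in reported no verdict.

- **Laying down:** I lifted the white bottle, tilted it 60° over the bed and let it down on its side. I then regripped it and slid it along until its base touched the end stop, at about 9 N.
- **Pressing:** I pushed it to the fence with closed fingers, then pressed its upper near edge diagonally with the tool tilted 15°, and was holding it there at hand-in.

**Last checks**
- The wrist force held steady at about 19 N towards the fence and 21 N down. I can't measure the fence and bed loads separately.
- The bottle's outline matched the projected home pose to about one pixel (roughly 3 mm) in both the scene and side views. Its base is at the stop and its cap points to the open end.
- I saw no shift of the jar, beaker, dish, eraser, slide box or look-alike bottles in the last picture. I compared them by eye and did not measure them.

**What did not go to plan**
- The steeper tilts I first tried (25° and 35°) could not be reached. The arm was close to a joint limit and to a wrist singularity, and at the 25° try it ended about 50 mm off target in free air, touching nothing.
- A first press on the bottle's side face slipped downwards, so I moved the push to the upper edge.

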